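# Release a locked centrifuge hood with the emergency rod and open it

## Robot

A 6-joint arm with a two-finger parallel gripper is mounted at the origin on the work surface. World frame = base frame: x ahead of the robot, y to its left, z up, the work surface at z = 0. Lengths are in m, angles in degrees, forces in N, time in s.
With the tool pointing down it reaches from about 0.325 to 0.925 m from the base axis. Payload 3.1 kg.
Tool frame: the origin (TCP) lies midway between the tips of the shut fingers; the grasp point (between the pads) lies 19 mm behind it; y points along the fingers, z is the direction in which the jaws open and shut, and the axes are right-handed (so a half turn about y gives the same grasp; the last joint's range is limited). The gripper opens to 85 mm and grips with 20 to 120 N. Pads are 22 mm wide; open, the fingers measure 114 mm over their backs; the gripper's body (76 mm by 85 mm) begins 54 mm behind the grasp point. The pads swing forward as they close: fully open they stand 13 mm farther back than shut.
Start: joints at [-83.205, 12.427, 92.441, -0, 75.132, -6.429], TCP at [0.143, -0.608, 0.231] pointing down, gripper open.
Joint ranges: [-157.48, 157.48], [-44.54, 120.13], [17.64, 146.25], [-64.5, 244.5], [7.68, 150.69], [-147.95, 147.95]. Speed limits (degrees/s): [159.86, 159.86, 180, 180, 180, 180].

## Interface

Orientations are given as a 3x3 rotation matrix whose columns are the frame's x, y, z axes.
In Python, from station import arm gives the robot as it stands.
- The arm moves only by the tool play_rows, never from a script. Its argument "deltas" is one flat list of numbers, 7 for each row, row after row: the turn, a rotation vector about the tool's x, y, z in degrees, then the shift along the tool's x, y, z in mm, then the closure, from 0 (fully open) to 1 (shut). A call has 1 to 5 rows; each row shifts and turns the commanded pose from where the row before left it, along the tool's axes as they then stand; what a row does not reach is not made up. A row lasts 1/10 s, in which the tool goes at most 50 mm and 8.59 degrees, less where a joint would pass 70% of its speed; a pose out of reach is approached as far as the arm can. A call with a gripper value outside its range is refused whole. The fingers move at their own pace and stop on an object; "force" is the grip in N (left out, the last holds). Time passes only in rows, so rows that do not move let the fingers close. It gives the time, the measured TCP pose, the force and the opening at its end, in the units of the state.
- arm.get_obs(): the state, without advancing time (a new reading comes with each control period).
- arm.read_camera(name): name is "scene" or "top" or "wrist"; returns the picture (420x560x3 uint8, blue, green, red); there is no depth.
- arm.camera_params(name): a dict with "vfov" (degrees; the focal length in pixels is half the picture's height over the tangent of half this angle, whatever the lens; pixels are square), "cx", "cy" (the principal point, pixels), "R" (3x3) and "t" (3): a world point X has camera coordinates R X + t; the wrist camera has in their place "hand_eye" (4x4, takes a point from camera to tool coordinates, whose origin is the TCP and whose axes are the tool frame's). Camera axes: x right, y down, z forward; pixel columns grow to the right and rows downward; lengths in m; the calibration is good to about 2 mm. A picture is of the moment at which its call begins: read the wrist's pose just before it. camera_params takes no time and is no camera call.
- arm.hand_in(): hands the job in, once; it reports no verdict.
Trained networks look in the newest picture that a camera, given by its name, has taken for a name from the list of things; names that differ only in an ending like _2 or _b are one class to them, and where a whole thing is asked for, a point or a joint stands for the part that bears it (a point fixed in the world has none). Each returns a list of dicts, best first, with "confidence" (0 to 1); they miss things now and then, are a little off and sometimes report something else, mostly with a low value. They report only what shows in the picture. A call takes as long as a camera call.
- arm.recognise(target, camera): "extent" ([centre column, centre row, width, height] in pixels, round what is visible of it).
The state is a dict: "time": time; "joint_positions": joint angles; "qd": joint speeds; "joint_torque": joint torques, N m; "position": TCP position; "tool_rot": TCP orientation; "wrist_force": force on the tool from outside, world axes, zero at the start; "torque": the same for the moment, N m; "gripper_width": opening from 0.0 (shut) to 1.0 (fully open).
Only numpy, scipy, OpenCV 4.12 (cv2) and the standard library are available. Lean on these libraries where they do the work, as an engineer would, in place of code of your own. Each camera call takes 0.05 s, during which the arm holds its last target.

## Task

The bench centrifuge has no power and its hood is locked. Take the long thin release rod from the tool rack, push it straight down through the small access hole in the front deck until the hidden latch trips and the hood pops ajar, put the rod back upright and fully home in the rack, and swing the hood up past its over-centre point so that it stays fully open. Leave the other tools in the rack and do not knock or shift the things standing about.

Things in the scene. Friction and masses are not known exactly. Their poses are not given: they have to be found in the camera images.
- rod_handle (a point): Handle centre of the release rod (loose, 70 g, 160 mm long), which stands upright in one of the rack's holes. Black plain cylindrical handle, 22 mm diameter, 70 mm long; below it a steel shaft, 7 mm diameter, 90 mm long. This point is on the axis, 35 mm above the handle's lower end (the shoulder that rests on the rack) and 125 mm above the shaft's tip. z along the rod, up.
- rack: Aluminium tool rack, fixed, left or right of the centrifuge. Origin on the table under its centre; x across its 60 mm width, y along its 160 mm length, z up. Top plate: upper face at z = 100 mm, 8 mm thick, three through holes of 12 mm diameter at x = 0, y = -50, 0, 50 mm, open below. Tools hang by the shoulder of the handle; three tools fill the holes in any order.
- spatula_mid (a point): Middle of the handle of the spatula, a bystander in the rack (loose): steel handle with a round knob 32 mm across on top, up to 52 mm above the rack's plate; this point is 25 mm above the plate.
- stirrer_mid (a point): Middle of the handle of the stirrer, a bystander in the rack (loose): white square handle, 16 mm thick, up to 80 mm above the rack's plate; this point is 40 mm above the plate. Its shaft is short (45 mm).
- access_hole (a point): Centre of the mouth of the small vertical access hole, 14 mm diameter, with a flat steel ring round it, in the level front deck of the centrifuge, 100 mm above the table. Axes as centrifuge. The hidden latch paddle is under it: the rod's tip meets it 57 mm below the mouth, trips the latch about 7 mm farther down (up to 15 N) and bottoms about 14 mm below first touch.
- centrifuge: White bench centrifuge, fixed. Origin on the table under its centre; x from its front (robot side) to its back, y to its left, z up. 240 mm deep (x), 200 mm wide (y), 100 mm high without the grey hood. The front 70 mm are a level deck; the hole is 25 mm from the front edge and 30 mm from the right side; the hood (top 140 mm above the table) begins behind the deck.
- hood_hinge (a point): Middle of the hood's hinge line at the back of the centrifuge, fixed, 102 mm above the table; hinge line along the point's y. The axes are those of the centrifuge (see access_hole).
- hood_bar (a point): Middle of the hood's handle: round black bar, 12 mm diameter, 74 mm between its posts, along the hood's y, over the hood's front edge. Hood shut: 160 mm before the hinge line, 68 mm above it, and 30 mm above the hood's top. The point moves with the hood. Free space for fingers before, behind and 20 mm under it.
- hood (a joint): Hood angle, rad: 0 shut and locked; about 0.15 ajar once the latch has tripped (an ejector pin lifts it); 1.75 fully open at its stop. Its front rises and swings to the back. 140 mm deep, 180 wide, 38 high, about 0.5 kg. Its spring and weight pull it shut below an over-centre angle of about 1.0 (at most 1.15) and throw it open above. Lifting at the bar takes about 6 N.
- bottle: Clear bottle with orange cap, a bystander standing between robot and centrifuge (loose, 0.5 kg): 68 mm diameter, 190 mm high; origin under its centre.
- tubes: Green tube holder, fixed, on the side without the tool rack: 70 x 160 mm (x, y), 114 mm high with its tubes; origin under its centre.
- tin: Flat round aluminium tin, a bystander beside the centrifuge (loose): 84 mm diameter, 28 mm high; origin under its centre.
- dishes: Stack of three clear culture dishes, a bystander beside the centrifuge (loose): 90 mm diameter, 46 mm high; origin under its centre.
- rod_tip (a point): Tip of the release rod's shaft, on its axis, 125 mm below rod_handle.

How it is judged (in metres and radians):
On the way:
1. the rod's tip, down the access hole, has tripped the latch and the hood has popped ajar (value of joint hood between 0.08 and 0.6 rad and horizontal distance between rod_tip and access_hole below 0.02 m and z of rod_tip in the frame of access_hole below -0.04 m), for 0.05 s.
At the end, for the whole second after the job is handed in: The hood stays fully open (joint above 1.6 rad) at rest, and the release rod stands released and at rest in the rack: within 0.1 rad of upright, its shoulder down on the plate within 4 mm, its axis within 10 mm of the row of holes (value of joint hood above 1.6 rad and velocity of joint hood between -0.1 and 0.1 rad/s and angle between rod_handle's own z axis and vertical below 0.1 rad and z of rod_handle in the frame of rack between 0.131 and 0.139 m and x of rod_handle in the frame of rack between -0.01 and 0.01 m and y of rod_handle in the frame of rack between -0.065 and 0.065 m and linear speed of rod below 0.02 m/s); the robot touches nothing.
It fails at once if the bottle is knocked or moved by more than 40 mm (distance of bottle from where it was at the start of the episode above 0.04 m).
It fails at once if the tin is knocked or moved by more than 30 mm (distance of tin from where it was at the start of the episode above 0.03 m).
It fails at once if the dishes is knocked or moved by more than 30 mm (distance of dishes from where it was at the start of the episode above 0.03 m).
It fails at once if the spatula is lifted or moved by more than 25 mm (distance of spatula_mid from where it was at the start of the episode above 0.025 m).
It fails at once if the stirrer is lifted or moved by more than 25 mm (distance of stirrer_mid from where it was at the start of the episode above 0.025 m).
It also fails if it takes over 72 s, if anything falls off the work surface, if the arm or the gripper's body presses on something with over 40 N, if the wrist force passes 120 N, or if a joint passes its speed limit or range.

## Working session

There is one attempt and no reset: what is moved stays moved. The work goes in short steps, Python scripts to look and compute and a tool call to move; the robot and the scene stay as the last step left them, time stands still between calls to the robot, and variables do not carry over. Pictures are saved under pics/ and viewed, and the job is handed in when it is done.

Besides the shell and the picture viewer there is one more tool, called by a JSON object that holds its "name" and its "arguments", one argument or row to a line. play_rows: Moves the arm, as the interface text tells. Its arguments: {"type":"object","properties":{"deltas":{"type":"array","items":{"type":"number"}},"force":{"type":"number"}},"required":["deltas"]}

```bash
mkdir -p pics; ls
python3 - <<'E'
from station import arm
import cv2,numpy as np
np.set_printoptions(precision=4,suppress=True)
o=arm.get_obs();print(o)
for c in ["scene","top","wrist"]:
    print(c,arm.camera_params(c)); cv2.imwrite(f"pics/{c}0.png",arm.read_camera(c))
E
```

```text
pics
{'time': 0.0, 'joint_positions': array([-83.2035,  12.4772,  92.5304,  -0.0017,  75.13  ,  -6.4284]), 'qd': array([-0.1288,  0.0496,  0.0656, -0.039 , -0.0328,  0.0166]), 'joint_torque': array([  0.0002, -39.6842, -30.3852,  -0.0002,   0.0097,  -0.    ]), 'position': array([ 0.1429, -0.6076,  0.2299]), 'tool_rot': array([[-0.9735, -0.0003,  0.2288],
       [-0.2288,  0.0024, -0.9735],
       [-0.0002, -1.    , -0.0024]]), 'wrist_force': array([ 0.663 , -0.7446, -0.0041]), 'torque': array([ 0.0293, -0.0154,  0.0166]), 'gripper_width': 1.0017440603936463}
scene {'vfov': 57.706101476522456, 'cx': 276.56652872374605, 'cy': 211.15043072223332, 'R': array([[-0.4978,  0.8672, -0.0108],
       [ 0.4762,  0.2629, -0.8391],
       [-0.7248, -0.4229, -0.5439]]), 't': array([ 0.2582, -0.1635,  1.287 ])}
top {'vfov': 57.36603742315017, 'cx': 275.2133724808361, 'cy': 208.85916328620186, 'R': array([[-0.0166, -0.999 ,  0.0412],
       [-0.9978,  0.0139, -0.0642],
       [ 0.0635, -0.0422, -0.9971]]), 't': array([-0.0008,  0.5363,  0.9812])}
wrist {'vfov': 62.86552989480276, 'cx': 277.1518257612095, 'cy': 207.29035148506526, 'hand_eye': array([[-0.0001,  0.9551,  0.2964, -0.0756],
       [-0.0007, -0.2964,  0.9551, -0.1423],
       [ 1.    , -0.0002,  0.0007,  0.0002],
       [ 0.    ,  0.    ,  0.    ,  1.    ]])}
```

View pics/scene0.png

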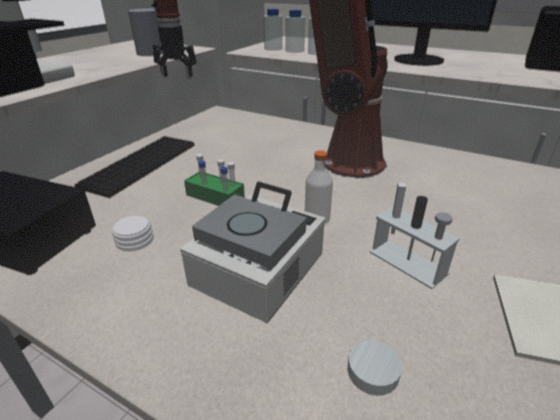

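View pics/top0.png

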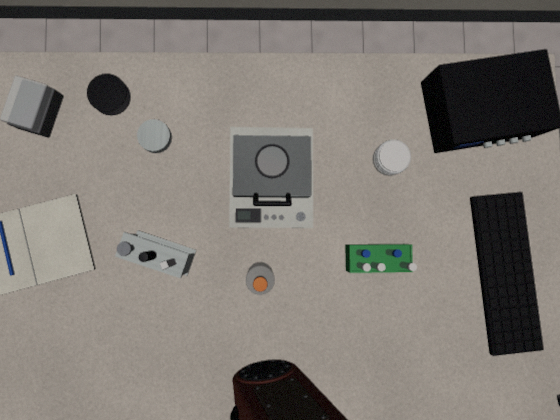

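Run:
```python
from station import arm
for c in ["top","scene"]:
  for n in ["rod_handle","rack","spatula_mid","stirrer_mid","access_hole","centrifuge","hood_bar","hood","bottle","tubes","tin","dishes"]:
    try:
      print(c,n,[( [round(v) for v in d["extent"]],round(d["confidence"],2)) for d in arm.recognise(n,c)[:3]])
    except Exception as e: print(c,n,e)
print(arm.get_obs()["time"])
```

```text
top rod_handle [([272, 170, 80, 68], 0.72), ([147, 255, 16, 7], 0.66), ([380, 259, 73, 28], 0.27)]
top rack [([157, 252, 79, 46], 0.88)]
top spatula_mid [([125, 247, 22, 13], 0.61), ([271, 170, 78, 78], 0.35)]
top stirrer_mid [([169, 263, 17, 11], 0.53)]
top access_hole [([272, 178, 86, 102], 0.97)]
top centrifuge [([273, 178, 86, 104], 0.9)]
top hood_bar [([272, 168, 75, 75], 0.93)]
top hood [([271, 169, 79, 76], 0.83)]
top bottle [([259, 277, 32, 30], 0.97), ([270, 177, 85, 104], 0.44)]
top tubes [([382, 259, 71, 27], 0.95)]
top tin [([154, 137, 36, 32], 0.71)]
top dishes [([392, 159, 38, 41], 0.65), ([380, 257, 73, 23], 0.62), ([273, 177, 87, 103], 0.31)]
scene rod_handle [([415, 228, 21, 68], 0.66)]
scene rack [([418, 250, 83, 81], 0.98), ([322, 188, 25, 72], 0.46)]
scene spatula_mid [([442, 227, 16, 28], 0.62)]
scene stirrer_mid [([400, 210, 12, 50], 0.82)]
scene access_hole [([254, 254, 144, 144], 0.95)]
scene centrifuge [([254, 252, 143, 142], 0.66)]
scene hood_bar [([251, 228, 115, 91], 0.82), ([417, 227, 19, 57], 0.62), ([399, 210, 15, 52], 0.26)]
scene hood [([248, 227, 113, 87], 0.9), ([254, 253, 147, 141], 0.7), ([375, 367, 56, 54], 0.6)]
scene bottle [([322, 189, 29, 72], 0.82)]
scene tubes [([218, 180, 58, 55], 0.74), ([417, 228, 22, 68], 0.63)]
scene tin [([374, 367, 58, 56], 0.85)]
scene dishes [([131, 233, 45, 37], 0.59)]
1.35
```

The top view shows the rack at about (157,253), with the spatula at (124,248), the rod at (147,256) and the stirrer at (169,264). The centrifuge is at (272,178) with the hole near (301,216), and the bottle is at (259,278). I'll zoom in on the details next.

Run:
```python
import cv2
a=cv2.imread("pics/top0.png");b=cv2.imread("pics/scene0.png")
cv2.imwrite("pics/z1.png",cv2.resize(a[110:300,100:330],None,fx=3.4,fy=3.1*3.4/3.1*0.92,interpolation=cv2.INTER_CUBIC)[:600])
cv2.imwrite("pics/zt_rack.png",cv2.resize(a[220:290,105:205],None,fx=8,fy=8,interpolation=cv2.INTER_CUBIC))
cv2.imwrite("pics/zt_cen.png",cv2.resize(a[120:235,220:325],None,fx=5,fy=5,interpolation=cv2.INTER_CUBIC))
cv2.imwrite("pics/zs.png",cv2.resize(b[150:310,180:340],None,fx=3.7,fy=3.7,interpolation=cv2.INTER_CUBIC))
cv2.imwrite("pics/zs_rack.png",cv2.resize(b[170:290,360:470],None,fx=5,fy=5,interpolation=cv2.INTER_CUBIC))
```

```text
(no output)
```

View pics/zt_rack.png

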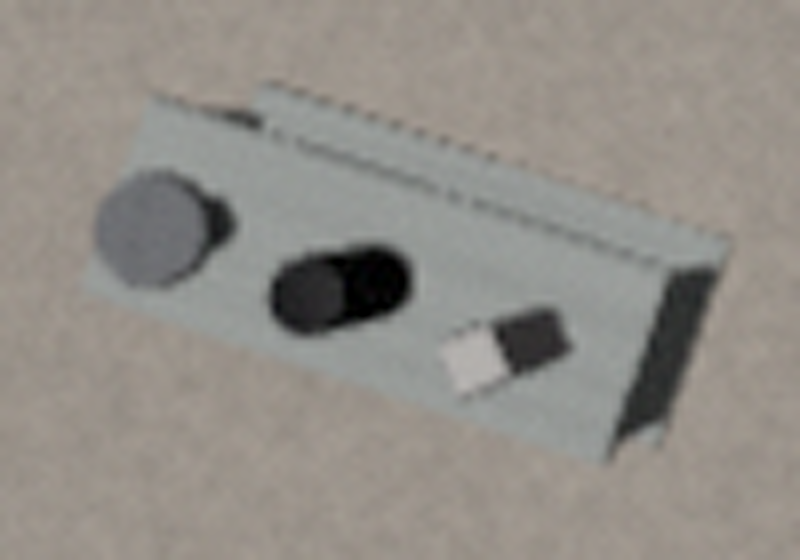

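View pics/zt_cen.png

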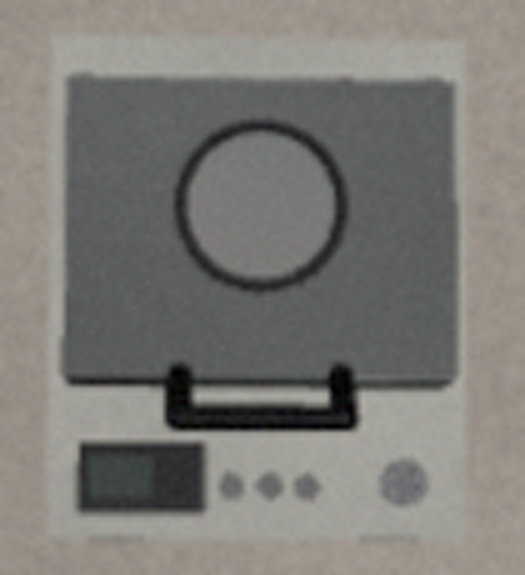

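View pics/zs_rack.png

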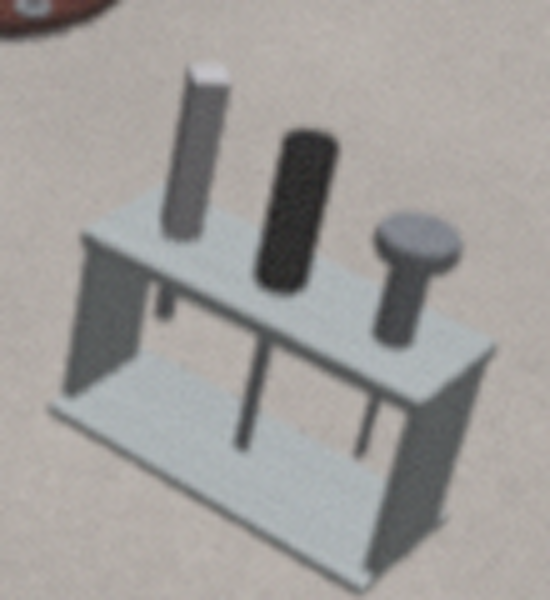

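View pics/zs.png

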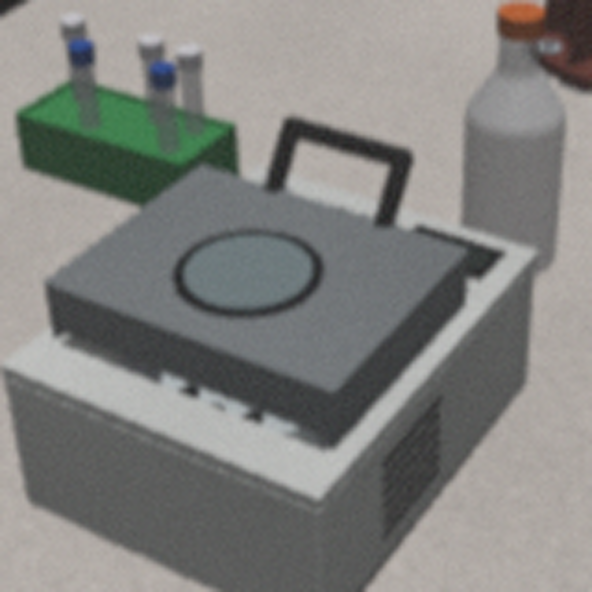

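```bash
cat > h.py <<'E'
import numpy as np, cv2
from station import arm
np.set_printoptions(precision=4,suppress=True)
def K(c):
    f=210/np.tan(np.radians(c["vfov"])/2); return f,c["cx"],c["cy"]
def cam(name,obs=None):
    c=arm.camera_params(name); f,cx,cy=K(c)
    if name=="wrist":
        T=np.eye(4);T[:3,:3]=obs["tool_rot"];T[:3,3]=obs["position"]
        M=np.linalg.inv(T@c["hand_eye"]); R,t=M[:3,:3],M[:3,3]
    else: R,t=c["R"],c["t"]
    return R,t,f,cx,cy
def proj(C,X):
    R,t,f,cx,cy=C; p=np.atleast_2d(X)@R.T+t
    return np.c_[p[:,0]/p[:,2]*f+cx,p[:,1]/p[:,2]*f+cy]
def onz(C,uv,z):
    R,t,f,cx,cy=C; o=-R.T@t; d=R.T@np.array([(uv[0]-cx)/f,(uv[1]-cy)/f,1]); return o+d*(z-o[2])/d[2]
E
python3 - <<'E'
from h import *
T=cam("top");S=cam("scene")
zr=lambda x,y:(105+(x+.5)/8-.5,220+(y+.5)/8-.5)
zc=lambda x,y:(220+(x+.5)/5-.5,120+(y+.5)/5-.5)
print("rack corners",*[onz(T,zr(*p),.1) for p in [(153,93),(85,290),(608,462),(668,268)]])
print("rod top",onz(T,zr(308,296),.17),"base",onz(T,zr(376,278),.1),"knob",onz(T,zr(153,229),.152),"stir top",onz(T,zr(475,361),.18))
print("cen",*[onz(T,zc(*p),.1) for p in [(50,38),(465,40),(463,540),(47,537)]])
print("hole",onz(T,zc(403,482),.1))
print("bar",onz(T,zc(261,418),.17))
print("bottle cap",onz(T,(260,284.5),.19), "tin",onz(T,(155,136),.028),"dishes",onz(T,(392,158),.046))
s=lambda x,y:(360+(x+.5)/5-.5,170+(y+.5)/5-.5)
print("S rod top",onz(S,s(312,135),.17),"base",onz(S,s(280,283),.1),"corners",*[onz(S,s(*p),.1) for p in [(85,235),(150,190),(495,348),(420,405)]])
b=lambda x,y:(180+(x+.5)/3.7-.5,150+(y+.5)/3.7-.5)
print("S bar",onz(S,b(350,140),.17),"cen corners",*[onz(S,b(*p),.1) for p in [(5,370),(320,495),(537,257)]])
E
```

```text
rack corners [0.4836 0.3499 0.1   ] [0.4267 0.3689 0.1   ] [0.374  0.2182 0.1   ] [0.4299 0.2008 0.1   ]
rod top [0.4275 0.284  0.17  ] base [0.4286 0.2853 0.1   ] knob [0.4457 0.3315 0.152 ] stir top [0.41   0.2371 0.18  ]
cen [0.7294 0.101  0.1   ] [ 0.7274 -0.0997  0.1   ] [ 0.4849 -0.0931  0.1   ] [0.4895 0.1046 0.1   ]
hole [ 0.513 -0.065  0.1  ]
bar [0.5391 0.0047 0.17  ]
bottle cap [0.3651 0.0332 0.19  ] tin [0.7276 0.2976 0.028 ] dishes [ 0.6617 -0.3116  0.046 ]
S rod top [0.424  0.2851 0.17  ] base [0.4279 0.2863 0.1   ] corners [0.4321 0.2037 0.1   ] [0.3822 0.2182 0.1   ] [0.4322 0.3714 0.1   ] [0.4845 0.3519 0.1   ]
S bar [0.5348 0.0057 0.17  ] cen corners [ 0.7287 -0.0932  0.1   ] [0.7279 0.1004 0.1   ] [0.4957 0.1087 0.1   ]
```

```bash
cat >> h.py <<'E'
from scipy.spatial.transform import Rotation as Ro
def Rz(za):  # tool down, jaw axis z at angle za (deg)
    a=np.radians(za); z=np.array([np.cos(a),np.sin(a),0]); y=np.array([0,0,-1.]); return np.c_[np.cross(y,z),y,z]
def plan(pos,za,clo,n=None,step=45,rot=8.0,o=None):
    """rows from measured pose to target; pos TCP"""
    o=o or arm.get_obs(); R=o["tool_rot"];p=np.array(o["position"])
    rv=Ro.from_matrix(R.T@Rz(za)).as_rotvec(degrees=True); d=np.array(pos)-p
    n=n or max(1,int(np.ceil(max(np.linalg.norm(d)*1e3/step,np.linalg.norm(rv)/rot))))
    out=[]
    for k in range(n):
        s=R.T@d/n*1e3; r=np.round(rv/n,2); s=np.round(s,1)
        out.append([*r,*s,clo]); R=R@Ro.from_rotvec(r,degrees=True).as_matrix()
    print("t",round(o["time"],2),"p",p,"za",round(np.degrees(np.arctan2(o["tool_rot"][1,2],o["tool_rot"][0,2])),2),"n",n,"d",d)
    for i in range(0,n,5): print(",".join(f"{v:g}" for r in out[i:i+5] for v in r))
E
python3 - <<'E'
from h import *
plan((.42,-.35,.33),-50,0)
E
```

```text
t 1.35 p [ 0.143  -0.6085  0.2313] za -76.78 n 9 d [0.277  0.2585 0.0987]
-0,-2.98,-0,-36.5,-11,-20.9,0,-0,-2.98,-0,-37.6,-11,-19,0,-0,-2.98,-0,-38.5,-11,-17,0,-0,-2.98,-0,-39.3,-11,-15,0,-0,-2.98,-0,-40.1,-11,-12.9,0
-0,-2.98,-0,-40.7,-11,-10.8,0,-0,-2.98,-0,-41.2,-11,-8.7,0,-0,-2.98,-0,-41.6,-11,-6.5,0,-0,-2.98,-0,-41.9,-11,-4.4,0
```

{"name": "play_rows", "arguments": {
  "deltas": [0, -3, 0, -36.5, -11, -21, 0, 0, -3, 0, -37.5, -11, -19, 0, 0, -3, 0, -38.5, -11, -17, 0, 0, -3, 0, -39, -11, -15, 0, 0, -3, 0, -40, -11, -13, 0]
}}

```text
time: 1.85
position: [0.2972, -0.4636, 0.2869]
tool_rot: [[-0.88, 0.0, 0.474], [-0.474, -0.0, -0.88], [-0.0, -1.0, 0.001]]
wrist_force: [0.6, -0.2, -0.3]
gripper_width: 0.999
```

{"name": "play_rows", "arguments": {
  "deltas": [0, -3, 0, -41, -11, -11, 0, 0, -3, 0, -41, -11, -9, 0, 0, -3, 0, -41.5, -11, -6.5, 0, 0, -3, 0, -42, -11, -4.5, 0]
}}

```text
time: 2.25
position: [0.42, -0.3477, 0.331]
tool_rot: [[-0.762, 0.001, 0.647], [-0.647, -0.001, -0.762], [-0.0, -1.0, 0.001]]
wrist_force: [0.4, 0.3, 0.7]
gripper_width: 1.002
```

Run:
```python
from h import *
plan((.5,-.05,.33),-35,0)
```

```text
t 2.25 p [ 0.42   -0.3477  0.331 ] za -49.66 n 7 d [ 0.08    0.2977 -0.001 ]
-0.01,-2.09,0,-36.2,0.1,-25,0,-0.01,-2.09,0,-37.1,0.1,-23.7,0,-0.01,-2.09,0,-38,0.1,-22.3,0,-0.01,-2.09,0,-38.8,0.1,-20.9,0,-0.01,-2.09,0,-39.5,0.1,-19.5,0
-0.01,-2.09,0,-40.2,0.1,-18,0,-0.01,-2.09,0,-40.8,0.2,-16.5,0
```

{"name": "play_rows", "arguments": {
  "deltas": [0, -2, 0, -36, 0, -25, 0, 0, -2, 0, -37, 0, -24, 0, 0, -2, 0, -38, 0, -22.5, 0, 0, -2, 0, -39, 0, -21, 0, 0, -2, 0, -39.5, 0, -19.5, 0]
}}

```text
time: 2.75
position: [0.4769, -0.1345, 0.3306]
tool_rot: [[-0.639, 0.001, 0.769], [-0.769, -0.0, -0.639], [-0.0, -1.0, 0.001]]
wrist_force: [1.3, 0.1, -0.2]
gripper_width: 0.997
```

{"name": "play_rows", "arguments": {
  "deltas": [0, -2, 0, -40, 0, -18, 0, 0, -2, 0, -41, 0, -16.5, 0, 0, 0, 0, 0, 0, 0, 0]
}}

```text
time: 3.05
position: [0.5012, -0.0468, 0.3305]
tool_rot: [[-0.579, 0.001, 0.815], [-0.815, 0.002, -0.579], [-0.003, -1.0, -0.001]]
wrist_force: [0.1, -1.1, 0.3]
gripper_width: 0.994
```

Run:
```python
from h import *
import pickle
o=arm.get_obs();im=arm.read_camera("wrist");cv2.imwrite("pics/w1.png",im);pickle.dump(o,open("w1.pkl","wb"))
C=cam("wrist",o);print(proj(C,[[.513,-.065,.1],[.539,.005,.17]]))
plan((.428,.285,.33),-19.3,0)
```

```text
[[295.1781 179.9431]
 [277.9398 115.0176]]
t 3.1 p [ 0.5008 -0.0491  0.3304] za -35.5 n 8 d [-0.0728  0.3341 -0.0004]
-0,-2.02,-0,-28.7,0.1,-31.7,0,-0,-2.02,-0,-29.8,0.1,-30.6,0,-0,-2.02,-0,-30.9,0.1,-29.6,0,-0,-2.02,-0,-31.9,0.1,-28.5,0,-0,-2.02,-0,-32.9,0.1,-27.3,0
-0,-2.02,-0,-33.8,0.1,-26.1,0,-0,-2.02,-0,-34.7,0.1,-24.9,0,-0,-2.02,-0,-35.6,0.1,-23.7,0
```

View pics/w1.png

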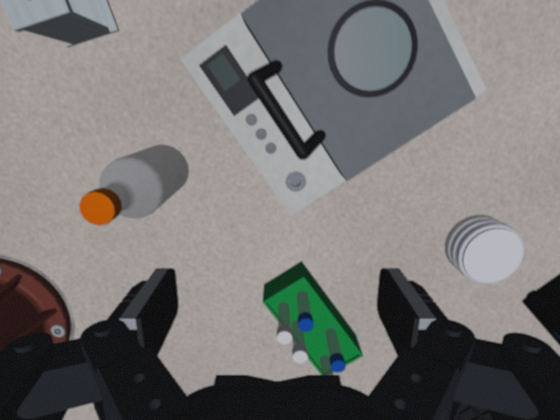

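The wrist view shows the ring at about (295,180), which matches the predicted (295,180) to within a pixel. Next I'll move over the rack.

{"name": "play_rows", "arguments": {
  "deltas": [0, -2, 0, -29, 0, -31.5, 0, 0, -2, 0, -30, 0, -30.5, 0, 0, -2, 0, -31, 0, -29.5, 0, 0, -2, 0, -32, 0, -28.5, 0, 0, -2, 0, -33, 0, -27.5, 0]
}}

```text
time: 3.6
position: [0.4565, 0.1583, 0.3305]
tool_rot: [[-0.436, 0.001, 0.9], [-0.9, -0.001, -0.436], [0.0, -1.0, 0.001]]
wrist_force: [0.7, 0.7, -0.2]
gripper_width: 1.002
```

{"name": "play_rows", "arguments": {
  "deltas": [0, -2, 0, -34, 0, -26, 0, 0, -2, 0, -34.5, 0, -25, 0, 0, -2, 0, -35.5, 0, -23.5, 0, 0, 0, 0, 0, 0, 0, 0, 0, 0, 0, 0, 0, 0, 0]
}}

```text
time: 4.1
position: [0.4307, 0.2829, 0.3301]
tool_rot: [[-0.338, 0.0, 0.941], [-0.941, -0.001, -0.338], [0.001, -1.0, 0.0]]
wrist_force: [0.1, -0.6, 0.9]
gripper_width: 1.002
```

Run:
```python
from h import *
import pickle
o=arm.get_obs();im=arm.read_camera("wrist");cv2.imwrite("pics/w2.png",im);pickle.dump(o,open("w2.pkl","wb"))
C=cam("wrist",o)
for p in proj(C,[[.428,.285,.17],[.428,.285,.1],[.4457,.3315,.152],[.41,.2371,.18]]): print(p)
print(o["position"])
cv2.imwrite("pics/w2z.png",cv2.resize(im[60:260,200:400],None,fx=3,fy=3,interpolation=cv2.INTER_CUBIC))
a=cv2.imread("pics/w1.png");cv2.imwrite("pics/w1z.png",cv2.resize(a[130:230,240:340],None,fx=6,fy=6,interpolation=cv2.INTER_CUBIC))
```

```text
[273.3421 186.3485]
[273.9636 171.0702]
[274.3903 128.5299]
[272.6019 242.9698]
[0.4307 0.2829 0.3301]
```

View pics/w2.png

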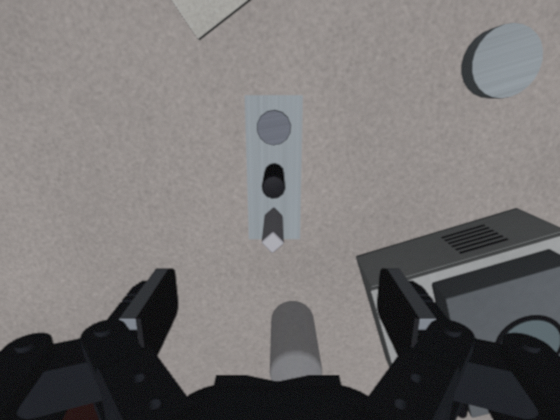

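View pics/w2z.png

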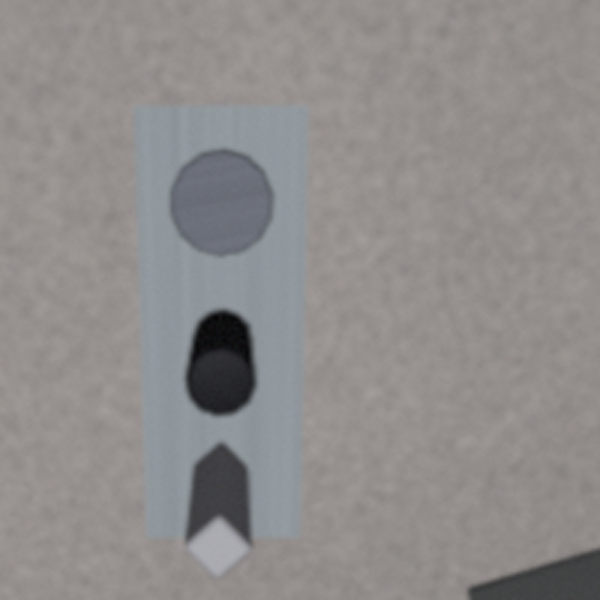

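View pics/w1z.png

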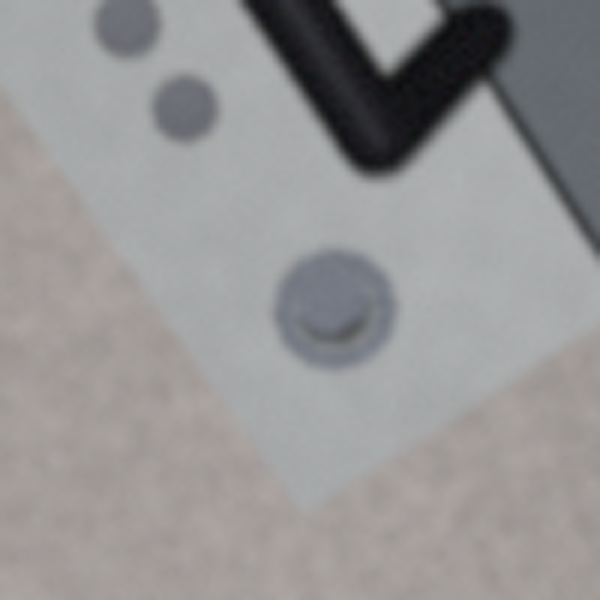

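Run:
```python
from h import *
import pickle
o=pickle.load(open("w1.pkl","rb"));print(o["position"],o["time"]);print("hole",onz(cam("wrist",o),(295.9,181.4),.1))
o2=pickle.load(open("w2.pkl","rb"));print("rod",onz(cam("wrist",o2),(273.5,186.8),.17))
plan((.428,.285,.132),-19.4,0,step=45)
```

```text
[ 0.5012 -0.0468  0.3305] 3.05
hole [ 0.5126 -0.0668  0.1   ]
rod [0.428  0.2846 0.17  ]
t 4.15 p [0.4309 0.2822 0.3302] za -19.84 n 5 d [-0.0029  0.0028 -0.1982]
-0.01,-0.09,0.01,-0.4,39.6,-0.8,0,-0.01,-0.09,0.01,-0.4,39.6,-0.8,0,-0.01,-0.09,0.01,-0.4,39.6,-0.7,0,-0.01,-0.09,0.01,-0.3,39.6,-0.7,0,-0.01,-0.09,0.01,-0.3,39.6,-0.7,0
```

{"name": "play_rows", "arguments": {
  "deltas": [0, -0.4, 0, -1.7, 20, -3.7, 0, 0, 0, 0, 0, 45, 0, 0, 0, 0, 0, 0, 45, 0, 0, 0, 0, 0, 0, 45, 0, 0, 0, 0, 0, 0, 30, 0, 0]
}}

```text
time: 4.65
position: [0.4266, 0.2831, 0.142]
tool_rot: [[-0.335, -0.004, 0.942], [-0.942, -0.002, -0.335], [0.004, -1.0, -0.003]]
wrist_force: [0.6, -0.1, -0.8]
gripper_width: 0.999
```

{"name": "play_rows", "arguments": {
  "deltas": [0, 0, 0, 0, 17, 0, 0, 0, 0, 0, 0, 0, 0, 0]
}}

```text
time: 4.85
position: [0.4258, 0.283, 0.125]
tool_rot: [[-0.335, -0.006, 0.942], [-0.942, -0.004, -0.335], [0.006, -1.0, -0.005]]
wrist_force: [0.5, 0.3, 0.4]
gripper_width: 1.001
```

Run:
```python
from h import *
o=arm.get_obs();im=arm.read_camera("wrist");cv2.imwrite("pics/w3.png",im)
plan((.428,.285,.128),-19.4,0)
```

```text
t 4.9 p [0.4273 0.284  0.1271] za -19.55 n 1 d [0.0007 0.001  0.0009]
0.11,-0.15,0.15,-1.1,-0.9,0.3,0
```

View pics/w3.png

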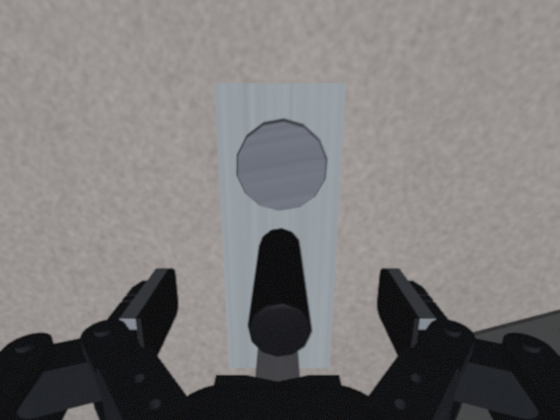

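The rod handle sits centred between the pads at about (280,330). I'll close on it.

{"name": "play_rows", "arguments": {
  "deltas": [0, 0, 0, -1, 0, 0.3, 0.5, 0, 0, 0, 0, 0, 0, 1, 0, 0, 0, 0, 0, 0, 1, 0, 0, 0, 0, 0, 0, 1, 0, 0, 0, 0, 0, 0, 1],
  "force": 80
}}

```text
time: 5.4
position: [0.4287, 0.2876, 0.1294]
tool_rot: [[-0.332, 0.002, 0.943], [-0.943, 0.001, -0.332], [-0.001, -1.0, 0.001]]
wrist_force: [-0.6, 0.3, 4.2]
gripper_width: 0.241
```

{"name": "play_rows", "arguments": {
  "deltas": [0, 0, 0, 0, 0, 0, 1, 0, 0, 0, 0, 0, 0, 1, 0, 0, 0, 0, 0, 0, 1]
}}

```text
time: 5.7
position: [0.4287, 0.2876, 0.1294]
tool_rot: [[-0.332, 0.001, 0.943], [-0.943, 0.001, -0.332], [-0.001, -1.0, 0.001]]
wrist_force: [-1.6, 0.3, 5.7]
gripper_width: 0.24
```

Run:
```python
from h import *
o=arm.get_obs();print(o["gripper_width"],o["wrist_force"])
im=arm.read_camera("wrist");cv2.imwrite("pics/w4.png",im)
plan((.428,.285,.128),-19.4,1)
```

```text
0.23964342935907318 [-1.5656  0.297   5.678 ]
t 5.75 p [0.4287 0.2876 0.1294] za -19.36 n 1 d [-0.0007 -0.0026 -0.0014]
-0.05,0.04,-0.06,2.6,1.4,0.2,1
```

View pics/w4.png

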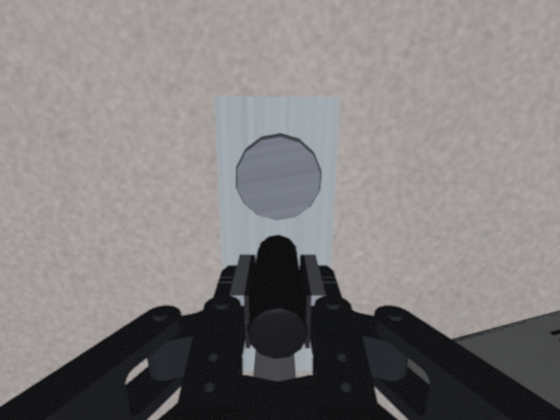

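{"name": "play_rows", "arguments": {
  "deltas": [0, 0, 0, 0, -15, 0, 1, 0, 0, 0, 0, -40, 0, 1, 0, 0, 0, 0, -45, 0, 1, 0, 0, 0, 0, -45, 0, 1, 0, 0, 0, 0, -35, 0, 1]
}}

```text
time: 6.25
position: [0.4284, 0.2873, 0.3107]
tool_rot: [[-0.332, 0.002, 0.943], [-0.943, 0.001, -0.332], [-0.001, -1.0, 0.002]]
wrist_force: [0.2, 0.1, 0.3]
gripper_width: 0.234
```

Run:
```python
from h import *
import pickle
o=arm.get_obs();print(o["position"],o["gripper_width"],o["wrist_force"])
im=arm.read_camera("scene");cv2.imwrite("pics/s5.png",im)
print(proj(cam("scene"),[o["position"]]))
plan((.513+.001,-.065+.003,.30),-19.4,1)
```

```text
[0.4284 0.2873 0.3107] 0.23442570501230828 [0.1625 0.1297 0.2884]
[[438.0733 130.7966]]
t 6.3 p [0.4312 0.2887 0.3176] za -19.36 n 9 d [ 0.0828 -0.3507 -0.0176]
-0.06,0,-0.06,33.7,1.8,21.6,1,-0.06,0,-0.06,33.7,1.9,21.6,1,-0.06,0,-0.06,33.7,1.9,21.6,1,-0.06,0,-0.06,33.7,1.9,21.6,1,-0.06,0,-0.06,33.7,1.9,21.6,1
-0.06,0,-0.06,33.7,1.9,21.6,1,-0.06,0,-0.06,33.7,1.9,21.6,1,-0.06,0,-0.06,33.7,1.9,21.6,1,-0.06,0,-0.06,33.7,1.9,21.6,1
```

View pics/s5.png

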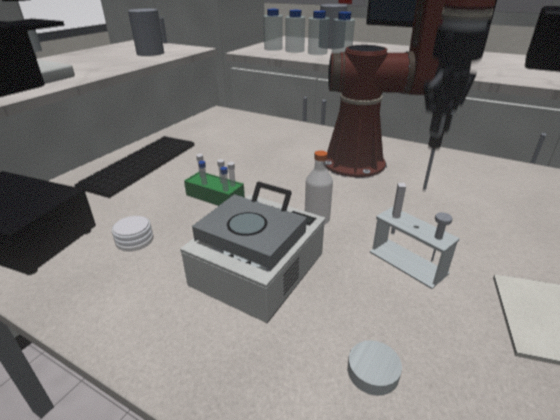

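The rod is lifted, with its tip at about (426,190), and the neighbouring tools are still in place. Next I carry it over the hole.

{"name": "play_rows", "arguments": {
  "deltas": [0, 0, 0, 30, 2, 18, 1, 0, 0, 0, 34, 2, 22, 1, 0, 0, 0, 34, 2, 22, 1, 0, 0, 0, 34, 2, 22, 1, 0, 0, 0, 34, 2, 22, 1]
}}

```text
time: 6.8
position: [0.4727, 0.0939, 0.2972]
tool_rot: [[-0.331, -0.001, 0.944], [-0.944, -0.0, -0.331], [0.0, -1.0, -0.001]]
wrist_force: [0.5, -0.4, -0.7]
gripper_width: 0.237
```

{"name": "play_rows", "arguments": {
  "deltas": [0, 0, 0, 34, 2, 22, 1, 0, 0, 0, 34, 2, 22, 1, 0, 0, 0, 34, 2, 22, 1, 0, 0, 0, 32, 2, 20, 1, 0, 0, 0, 0, 0, 0, 1]
}}

```text
time: 7.3
position: [0.5097, -0.0635, 0.2887]
tool_rot: [[-0.337, -0.002, 0.942], [-0.942, -0.002, -0.337], [0.002, -1.0, -0.001]]
wrist_force: [0.0, 0.6, -0.9]
gripper_width: 0.234
```

{"name": "play_rows", "arguments": {
  "deltas": [0, 0, 0, 0, 0, 0, 1, 0, 0, 0, 0, 0, 0, 1]
}}

```text
time: 7.5
position: [0.5093, -0.0587, 0.2896]
tool_rot: [[-0.331, -0.001, 0.944], [-0.944, 0.001, -0.331], [-0.0, -1.0, -0.001]]
wrist_force: [-0.4, -0.3, -0.4]
gripper_width: 0.237
```

Run:
```python
from h import *
import pickle
o=arm.get_obs();print(o["position"],o["gripper_width"],o["wrist_force"])
im=arm.read_camera("wrist");cv2.imwrite("pics/w6.png",im);pickle.dump(o,open("w6.pkl","wb"))
sc=arm.read_camera("scene");tp=arm.read_camera("top")
cv2.imwrite("pics/s6.png",sc);cv2.imwrite("pics/t6.png",tp)
p=o["position"]
for n,C in [("w",cam("wrist",o)),("s",cam("scene")),("t",cam("top"))]:
    print(n,proj(C,[p-[.0008,.0024,.1194],p+[-.0008,-.0024,.0406],[.5128,-.066,.1]]))
plan((.513+.001,-.065+.003,.30),-19.4,1)
```

```text
[ 0.5093 -0.0587  0.2896] 0.23670584277566534 [-0.3515 -0.2791 -0.4043]
w [[277.2527 203.3058]
 [276.893  333.7373]
 [283.0487 186.2186]]
s [[254.29   175.2319]
 [250.894  104.2197]
 [252.7958 202.333 ]]
t [[301.8632 216.6408]
 [311.741  212.7117]
 [300.6285 216.0977]]
t 7.65 p [ 0.5096 -0.0584  0.2903] za -19.27 n 1 d [ 0.0044 -0.0036  0.0097]
0.01,0.13,-0.01,2,-9.8,5.4,1
```

View pics/w6.png

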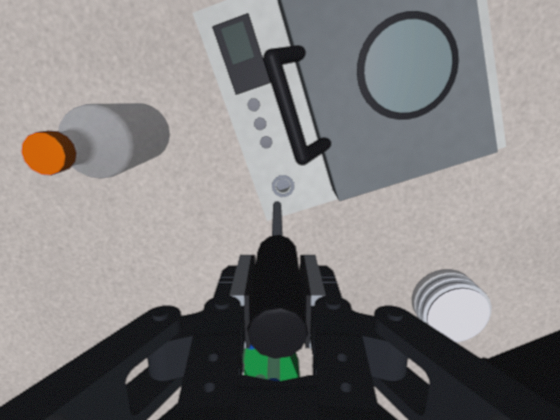

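View pics/s6.png

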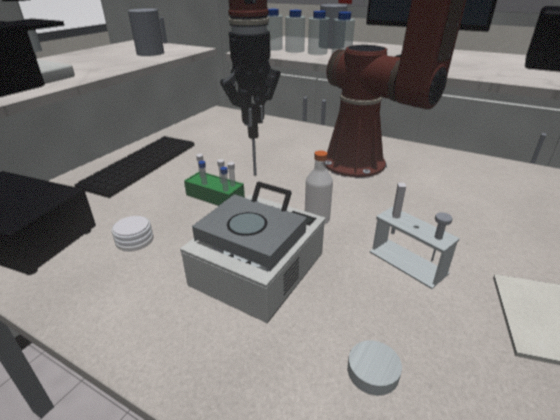

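View pics/t6.png

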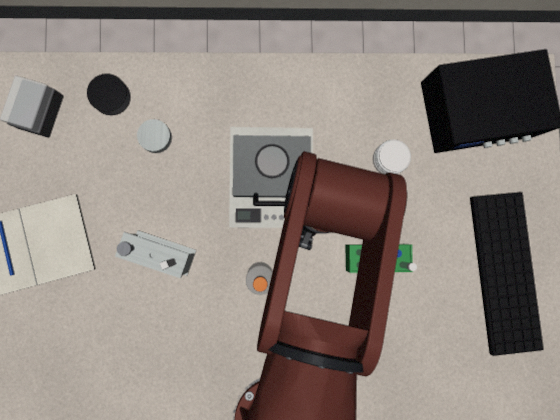

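The tip is at (277,203) and the hole at (283,186), both where predicted. I'll line up and go down to about 12 mm above the mouth, then check.

Run:
```python
from h import *
import pickle
o=pickle.load(open("w6.pkl","rb"));im=cv2.imread("pics/w6.png")
cv2.imwrite("pics/w6z.png",cv2.resize(im[165:225,245:315],None,fx=8,fy=8,interpolation=cv2.INTER_CUBIC))
plan((.5128+.0008,-.066+.0024,.232),-19.4,1)
```

```text
t 7.65 p [ 0.5096 -0.0584  0.2903] za -19.27 n 2 d [ 0.004  -0.0052 -0.0583]
0,0.07,-0,1.8,29.1,2.8,1,0,0.07,-0,1.8,29.1,2.8,1
```

View pics/w6z.png

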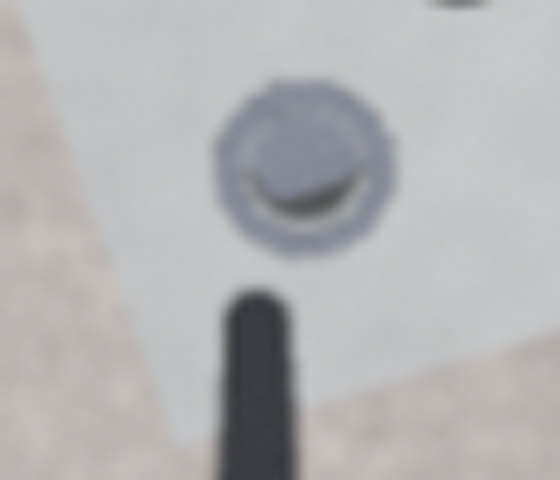

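{"name": "play_rows", "arguments": {
  "deltas": [0, 0, 0, 1.8, 15, 2.8, 1, 0, 0, 0, 1.8, 25, 2.8, 1, 0, 0, 0, 0, 18, 0, 1, 0, 0, 0, 0, 0, 0, 1, 0, 0, 0, 0, 0, 0, 1]
}}

```text
time: 8.15
position: [0.5134, -0.0644, 0.2315]
tool_rot: [[-0.331, -0.001, 0.944], [-0.944, 0.0, -0.331], [0.0, -1.0, -0.001]]
wrist_force: [-0.1, -0.4, -0.6]
gripper_width: 0.238
```

Run:
```python
from h import *
import pickle
o=arm.get_obs();print(o["position"],o["gripper_width"],o["wrist_force"])
im=arm.read_camera("wrist")
p=o["position"]
C=cam("wrist",o)
print(proj(C,[p-[.0008,.0024,.1194],[.5128,-.066,.1]]))
cv2.imwrite("pics/w7z.png",cv2.resize(im[165:245,235:315],None,fx=7,fy=7,interpolation=cv2.INTER_CUBIC))
plan((.5128+.0008,-.066+.0024,.232),-19.4,1)
```

```text
[ 0.5134 -0.0644  0.2315] 0.23816066398729527 [-0.1409 -0.4336 -0.5728]
[[277.2685 203.2204]
 [277.1383 198.0388]]
t 8.2 p [ 0.5142 -0.0647  0.2327] za -19.35 n 1 d [-0.0006  0.0011 -0.0007]
-0.04,0.05,-0,-0.8,0.7,-0.9,1
```

View pics/w7z.png

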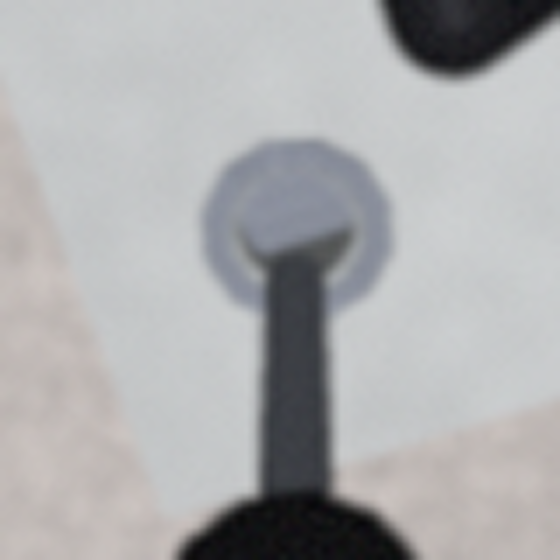

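{"name": "play_rows", "arguments": {
  "deltas": [0, 0, 0, -1.8, 4, 0, 1, 0, 0, 0, 0, 4, 0, 1, 0, 0, 0, 0, 0, 0, 1, 0, 0, 0, 0, 0, 0, 1]
}}

```text
time: 8.6
position: [0.5145, -0.0631, 0.2244]
tool_rot: [[-0.332, 0.0, 0.943], [-0.943, -0.0, -0.332], [0.0, -1.0, 0.0]]
wrist_force: [-0.3, -0.1, -1.0]
gripper_width: 0.24
```

Run:
```python
from h import *
import pickle
o=arm.get_obs();print(o["position"],o["gripper_width"],o["wrist_force"])
im=arm.read_camera("wrist")
p=o["position"]
C=cam("wrist",o)
print(proj(C,[p-[.0008,.0024,.1194],[.5128,-.066,.1]]))
cv2.imwrite("pics/w8z.png",cv2.resize(im[165:245,235:315],None,fx=7,fy=7,interpolation=cv2.INTER_CUBIC))
```

```text
[ 0.5145 -0.0631  0.2244] 0.2395050387251582 [-0.2612 -0.1331 -0.9988]
[[277.0161 203.2391]
 [276.1905 202.3481]]
```

View pics/w8z.png

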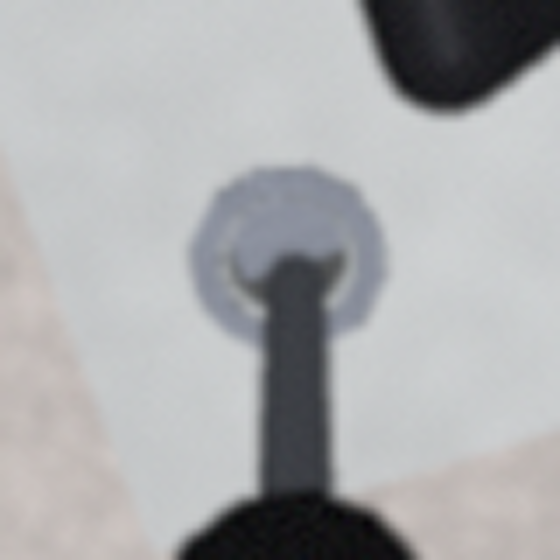

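{"name": "play_rows", "arguments": {
  "deltas": [0, 0, 0, -1.4, 0, -1, 1, 0, 0, 0, 0, 0, 0, 1, 0, 0, 0, 0, 0, 0, 1]
}}

```text
time: 8.95
position: [0.514, -0.0614, 0.2244]
tool_rot: [[-0.332, 0.0, 0.943], [-0.943, -0.0, -0.332], [-0.0, -1.0, 0.0]]
wrist_force: [0.4, 0.3, -1.1]
gripper_width: 0.233
```

Run:
```python
from h import *
o=arm.get_obs();print(o["position"],o["gripper_width"],o["wrist_force"])
im=arm.read_camera("wrist")
p=o["position"]
C=cam("wrist",o)
q=p-[.0008,.0024,.1194]
print(proj(C,[q,[q[0],q[1],.1],[.5128,-.066,.1]]))
cv2.imwrite("pics/w9z.png",cv2.resize(im[165:245,235:315],None,fx=7,fy=7,interpolation=cv2.INTER_CUBIC))
```

```text
[ 0.514  -0.0614  0.2244] 0.23282949585076027 [ 0.3926  0.2724 -1.1345]
[[277.0197 203.2463]
 [277.0189 201.478 ]
 [277.4363 204.051 ]]
```

View pics/w9z.png

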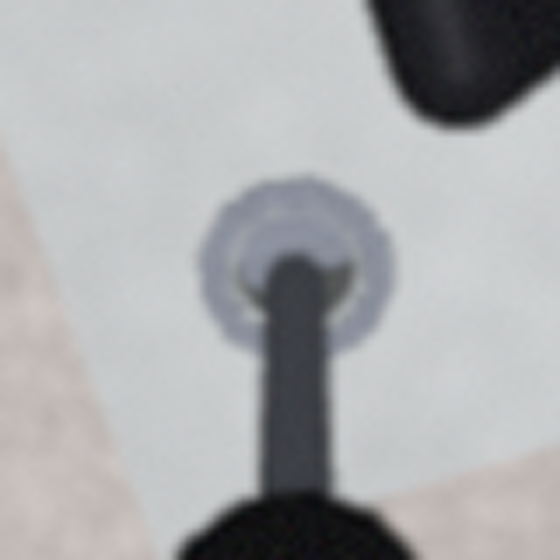

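Tip and ring are now concentric, at columns 297 and 298. I'll insert the rod.

{"name": "play_rows", "arguments": {
  "deltas": [0, 0, 0, -0.3, 4, 0, 1, 0, 0, 0, 0, 4, 0, 1, 0, 0, 0, 0, 5, 0, 1, 0, 0, 0, 0, 5, 0, 1, 0, 0, 0, 0, 0, 0, 1]
}}

```text
time: 9.5
position: [0.5132, -0.061, 0.2049]
tool_rot: [[-0.332, -0.002, 0.943], [-0.943, 0.001, -0.332], [0.0, -1.0, -0.003]]
wrist_force: [0.4, -0.6, -0.8]
gripper_width: 0.232
```

Run:
```python
from h import *
o=arm.get_obs();print(o["position"],o["gripper_width"],o["wrist_force"])
im=arm.read_camera("wrist")
cv2.imwrite("pics/w10z.png",cv2.resize(im[165:265,225:325],None,fx=6,fy=6,interpolation=cv2.INTER_CUBIC))
```

```text
[ 0.5132 -0.061   0.2049] 0.23223137844549244 [ 0.4199 -0.5851 -0.7631]
```

View pics/w10z.png

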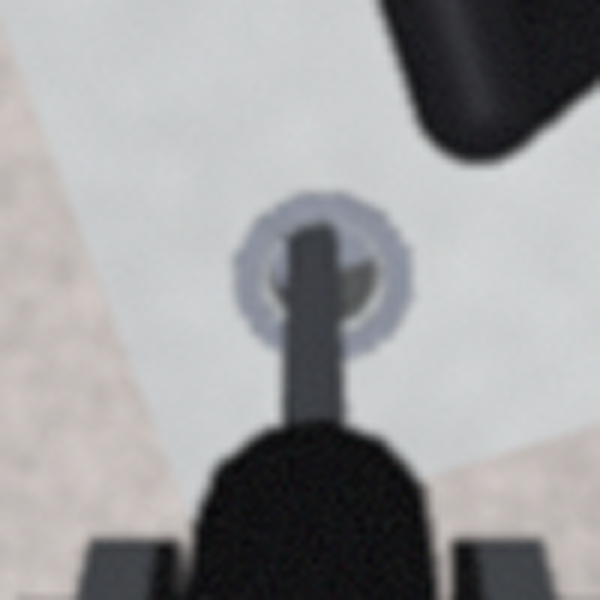

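{"name": "play_rows", "arguments": {
  "deltas": [0, 0, 0, 0, 7, 1, 1, 0, 0, 0, 0, 7, 0, 1, 0, 0, 0, 0, 7, 0, 1, 0, 0, 0, 0, 7, 0, 1, 0, 0, 0, 0, 0, 0, 1]
}}

```text
time: 10.05
position: [0.5138, -0.0612, 0.1765]
tool_rot: [[-0.332, -0.003, 0.943], [-0.943, 0.001, -0.332], [0.0, -1.0, -0.003]]
wrist_force: [0.3, 0.1, -0.4]
gripper_width: 0.24
```

{"name": "play_rows", "arguments": {
  "deltas": [0, 0, 0, 0, 5, 0, 1, 0, 0, 0, 0, 4, 0, 1, 0, 0, 0, 0, 3, 0, 1, 0, 0, 0, 0, 0, 0, 1]
}}

```text
time: 10.45
position: [0.5146, -0.0614, 0.1657]
tool_rot: [[-0.332, -0.001, 0.943], [-0.943, 0.0, -0.332], [0.0, -1.0, -0.001]]
wrist_force: [0.2, 0.5, -0.5]
gripper_width: 0.234
```

{"name": "play_rows", "arguments": {
  "deltas": [0, 0, 0, 0, 3, 0, 1, 0, 0, 0, 0, 3, 0, 1, 0, 0, 0, 0, 2, 0, 1, 0, 0, 0, 0, 2, 0, 1, 0, 0, 0, 0, 0, 0, 1]
}}

```text
time: 10.95
position: [0.5158, -0.0618, 0.1584]
tool_rot: [[-0.332, 0.001, 0.943], [-0.943, -0.0, -0.332], [-0.0, -1.0, 0.001]]
wrist_force: [-2.7, 0.3, 7.6]
gripper_width: 0.234
```

{"name": "play_rows", "arguments": {
  "deltas": [0, 0, 0, 0, 1.5, 0, 1, 0, 0, 0, 0, 1.5, 0, 1, 0, 0, 0, 0, 0, 0, 1]
}}

```text
time: 11.25
position: [0.5161, -0.0618, 0.1563]
tool_rot: [[-0.332, 0.002, 0.943], [-0.943, -0.001, -0.332], [-0.0, -1.0, 0.002]]
wrist_force: [-3.5, 0.5, 11.2]
gripper_width: 0.238
```

Run:
```python
from h import *
o=arm.get_obs();print(o["position"],o["gripper_width"],o["wrist_force"])
cv2.imwrite("pics/w11.png",arm.read_camera("wrist"));cv2.imwrite("pics/s11.png",arm.read_camera("scene"))
```

```text
[ 0.5161 -0.0618  0.1563] 0.2378831078883891 [-3.4526  0.5065 11.2133]
```

View pics/w11.png

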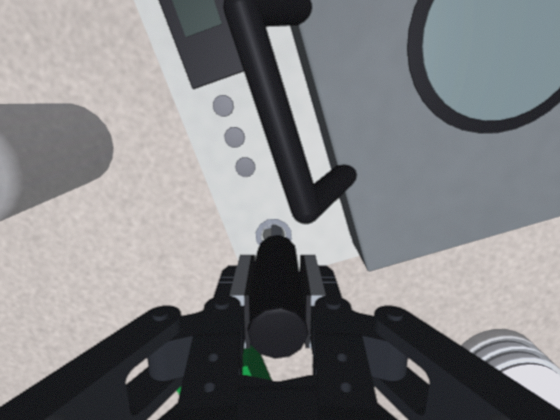

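View pics/s11.png

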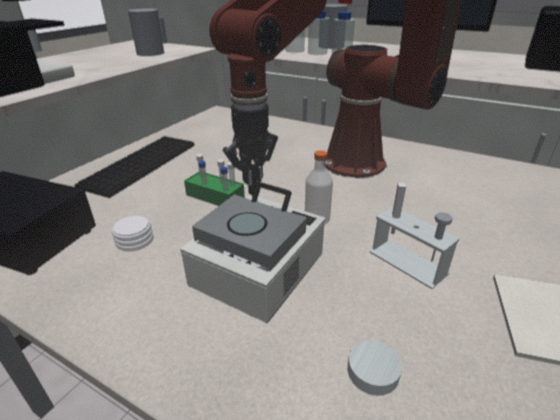

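The hood is still shut. The push force is 11 N with slight contact against the rim, so I'll shift back a little and keep pushing.

{"name": "play_rows", "arguments": {
  "deltas": [0, 0, 0, 0, 2, -1.5, 1, 0, 0, 0, 0, 1.5, 0, 1, 0, 0, 0, 0, 1.5, 0, 1, 0, 0, 0, 0, 0, 0, 1]
}}

```text
time: 11.75
position: [0.5158, -0.0616, 0.1508]
tool_rot: [[-0.332, 0.005, 0.943], [-0.943, -0.001, -0.332], [-0.0, -1.0, 0.005]]
wrist_force: [-0.9, 0.1, 7.2]
gripper_width: 0.239
```

Run:
```python
from h import *
o=arm.get_obs();print(o["position"],o["gripper_width"],o["wrist_force"])
cv2.imwrite("pics/w12.png",arm.read_camera("wrist"))
```

```text
[ 0.5158 -0.0616  0.1508] 0.23901537889369728 [-0.8744  0.1179  7.2107]
```

View pics/w12.png

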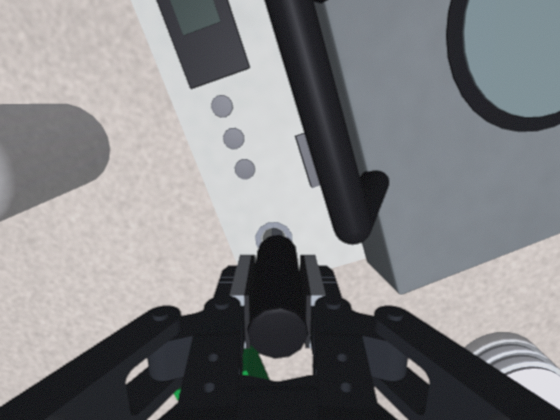

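The hood has popped ajar: the bar and hood edge have moved up and back, and the latch plate shows at (308,160). Next I withdraw the rod straight up.

{"name": "play_rows", "arguments": {
  "deltas": [0, 0, 0, 0, -6, -0.5, 1, 0, 0, 0, 0, -25, -0.5, 1, 0, 0, 0, 0, -40, 0, 1, 0, 0, 0, 0, -45, 0, 1, 0, 0, 0, 0, -40, 0, 1]
}}

```text
time: 12.3
position: [0.5127, -0.0607, 0.3062]
tool_rot: [[-0.332, 0.001, 0.943], [-0.943, -0.0, -0.332], [-0.0, -1.0, 0.001]]
wrist_force: [1.6, -0.2, -0.5]
gripper_width: 0.237
```

{"name": "play_rows", "arguments": {
  "deltas": [0, 0, 0, 0, -12, 0, 1, 0, 0, 0, 0, 0, 0, 1, 0, 0, 0, 0, 0, 0, 1]
}}

```text
time: 12.6
position: [0.5118, -0.0605, 0.3143]
tool_rot: [[-0.332, -0.003, 0.943], [-0.943, 0.001, -0.332], [0.0, -1.0, -0.003]]
wrist_force: [-0.2, 0.3, -1.7]
gripper_width: 0.239
```

Run:
```python
from h import *
import pickle
o=arm.get_obs();print(o["position"],o["gripper_width"],o["wrist_force"])
im=arm.read_camera("wrist");sc=arm.read_camera("scene")
cv2.imwrite("pics/w13.png",im);cv2.imwrite("pics/s13.png",sc)
q=o["position"]-[.0008,.0024,.1194]
print(proj(cam("wrist",o),[q,q+[0,0,.16]]),proj(cam("scene"),[q,q+[0,0,.16]]))
plan((.4287,.2876,.30),-19.4,1)
```

```text
[ 0.5118 -0.0605  0.3143] 0.23906971921881168 [-0.1506  0.2687 -1.6818]
[[277.4779 203.2133]
 [276.7195 333.7976]] [[252.5135 165.5065]
 [248.846   91.9975]]
t 12.7 p [ 0.5111 -0.0603  0.313 ] za -19.38 n 8 d [-0.0824  0.3479 -0.013 ]
0.04,0,0,-37.6,1.7,-24.1,1,0.04,0,0,-37.6,1.7,-24.1,1,0.04,0,0,-37.6,1.7,-24.1,1,0.04,0,0,-37.6,1.7,-24.1,1,0.04,0,0,-37.6,1.7,-24.1,1
0.04,0,0,-37.6,1.7,-24.1,1,0.04,0,0,-37.6,1.6,-24.1,1,0.04,0,0,-37.6,1.6,-24.1,1
```

View pics/w13.png

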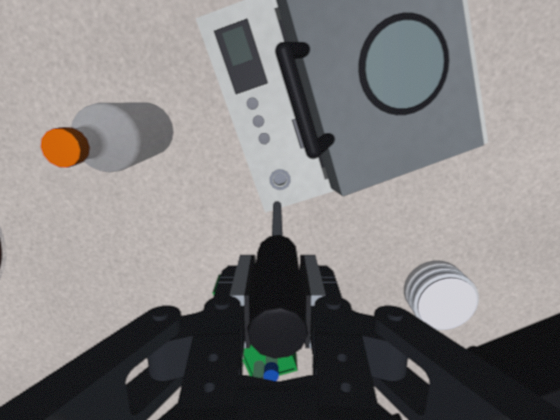

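View pics/s13.png

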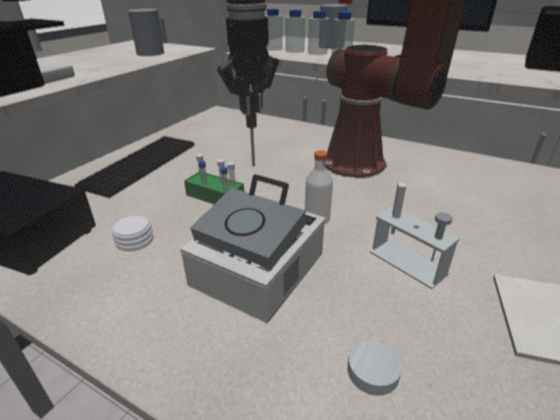

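The hood stays ajar and the rod hasn't slipped in the grip, with the tip still at (277,203). Back to the rack.

{"name": "play_rows", "arguments": {
  "deltas": [0, 0, 0, -37, 2, -24, 1, 0, 0, 0, -37.5, 2, -24, 1, 0, 0, 0, -37.5, 2, -24, 1, 0, 0, 0, -37.5, 2, -24, 1, 0, 0, 0, -37.5, 2, -24, 1]
}}

```text
time: 13.2
position: [0.4597, 0.1568, 0.3036]
tool_rot: [[-0.332, -0.004, 0.943], [-0.943, -0.001, -0.332], [0.002, -1.0, -0.004]]
wrist_force: [0.6, 0.0, -1.5]
gripper_width: 0.236
```

{"name": "play_rows", "arguments": {
  "deltas": [0, 0, 0, -37.5, 2, -24, 1, 0, 0, 0, -37.5, 1, -24, 1, 0, 0, 0, -37.5, 0, -24, 1, 0, 0, 0, 0, 0, 0, 1, 0, 0, 0, 0, 0, 0, 1]
}}

```text
time: 13.7
position: [0.4295, 0.2858, 0.3008]
tool_rot: [[-0.329, -0.004, 0.944], [-0.944, -0.003, -0.329], [0.004, -1.0, -0.003]]
wrist_force: [0.8, -0.0, -1.0]
gripper_width: 0.239
```

Run:
```python
from h import *
plan((.4287,.2876,.235),-19.4,1)
```

```text
t 13.7 p [0.4295 0.2858 0.3008] za -19.22 n 2 d [-0.0008  0.0018 -0.0658]
0.08,0.09,0.11,-0.9,32.9,-0.6,1,0.08,0.09,0.11,-0.8,32.9,-0.6,1
```

{"name": "play_rows", "arguments": {
  "deltas": [0, 0, 0, -1.7, 25, -1.2, 1, 0, 0, 0, 0, 28, 0, 1, 0, 0, 0, 0, 12, 0, 1, 0, 0, 0, 0, 0, 0, 1, 0, 0, 0, 0, 0, 0, 1]
}}

```text
time: 14.2
position: [0.4308, 0.2868, 0.2386]
tool_rot: [[-0.333, 0.0, 0.943], [-0.943, -0.0, -0.333], [0.0, -1.0, 0.0]]
wrist_force: [0.3, -0.2, -0.4]
gripper_width: 0.235
```

Run:
```python
from h import *
o=arm.get_obs();print(o["position"],o["gripper_width"],o["wrist_force"],o["tool_rot"])
im=arm.read_camera("wrist")
cv2.imwrite("pics/w14z.png",cv2.resize(im[125:245,217:337],None,fx=5,fy=5,interpolation=cv2.INTER_CUBIC))
q=o["position"]-[.0008,.0024,.1194];C=cam("wrist",o)
z=lambda a:(a-[217,125]+.5)*5
print(z(proj(C,[q,[q[0],q[1],.1],[.428,.285,.1]])))
plan((.4287,.2876,.225),-19.4,1)
```

```text
[0.4308 0.2868 0.2386] 0.23548479428804436 [ 0.3429 -0.2243 -0.3556] [[-0.333   0.0001  0.9429]
 [-0.9429 -0.0001 -0.333 ]
 [ 0.0001 -1.      0.0001]]
[[302.675  393.6245]
 [302.6642 361.3269]
 [290.2753 362.1795]]
t 14.25 p [0.4313 0.2873 0.2395] za -19.43 n 1 d [-0.0026  0.0003 -0.0145]
-0.08,-0.03,-0.07,0.6,14.5,-2.6,1
```

View pics/w14z.png

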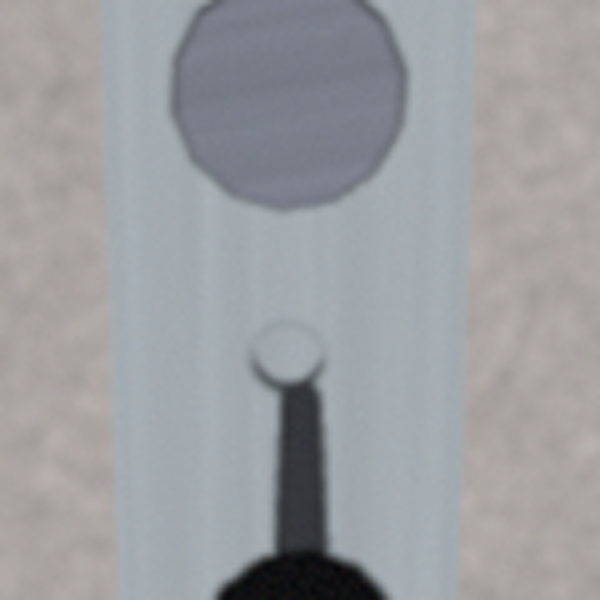

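{"name": "play_rows", "arguments": {
  "deltas": [0, 0, 0, -2.4, 7, -2.1, 1, 0, 0, 0, 0, 6, 0, 1, 0, 0, 0, 0, 0, 0, 1, 0, 0, 0, 0, 0, 0, 1]
}}

```text
time: 14.65
position: [0.4289, 0.2905, 0.2251]
tool_rot: [[-0.332, -0.0, 0.943], [-0.943, -0.0, -0.332], [0.0, -1.0, -0.0]]
wrist_force: [0.0, 0.4, -0.4]
gripper_width: 0.232
```

Run:
```python
from h import *
o=arm.get_obs();print(o["position"],o["gripper_width"],o["wrist_force"])
im=arm.read_camera("wrist")
cv2.imwrite("pics/w15z.png",cv2.resize(im[125:245,217:337],None,fx=5,fy=5,interpolation=cv2.INTER_CUBIC))
q=o["position"]-[.0008,.0024,.1194];C=cam("wrist",o)
z=lambda a:(a-[217,125]+.5)*5
print(z(proj(C,[q,[q[0],q[1],.1],[.428,.285,.1]])))
```

```text
[0.4289 0.2905 0.2251] 0.23247883170524802 [ 0.0366  0.3874 -0.4167]
[[302.9485 393.4601]
 [302.9537 383.3818]
 [308.5588 400.9468]]
```

View pics/w15z.png

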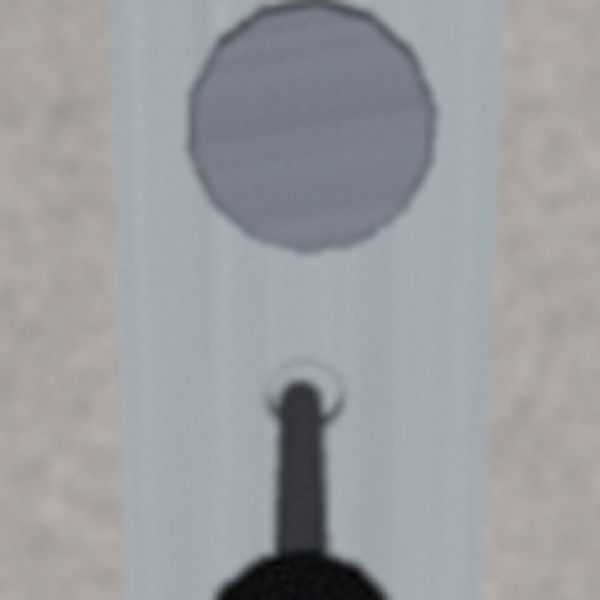

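{"name": "play_rows", "arguments": {
  "deltas": [0, 0, 0, 0.6, 3, 0.6, 1, 0, 0, 0, 0, 4, 0, 1, 0, 0, 0, 0, 5, 0, 1, 0, 0, 0, 0, 0, 0, 1, 0, 0, 0, 0, 0, 0, 1]
}}

```text
time: 15.2
position: [0.4293, 0.2896, 0.2129]
tool_rot: [[-0.332, -0.001, 0.943], [-0.943, -0.0, -0.332], [0.001, -1.0, -0.001]]
wrist_force: [-0.2, 0.4, -0.3]
gripper_width: 0.239
```

Run:
```python
from h import *
o=arm.get_obs();print(o["position"],o["gripper_width"],o["wrist_force"])
im=arm.read_camera("wrist")
cv2.imwrite("pics/w16z.png",cv2.resize(im[125:245,217:337],None,fx=5,fy=5,interpolation=cv2.INTER_CUBIC))
```

```text
[0.4293 0.2896 0.2129] 0.2388910139087357 [-0.1536  0.355  -0.3472]
```

View pics/w16z.png

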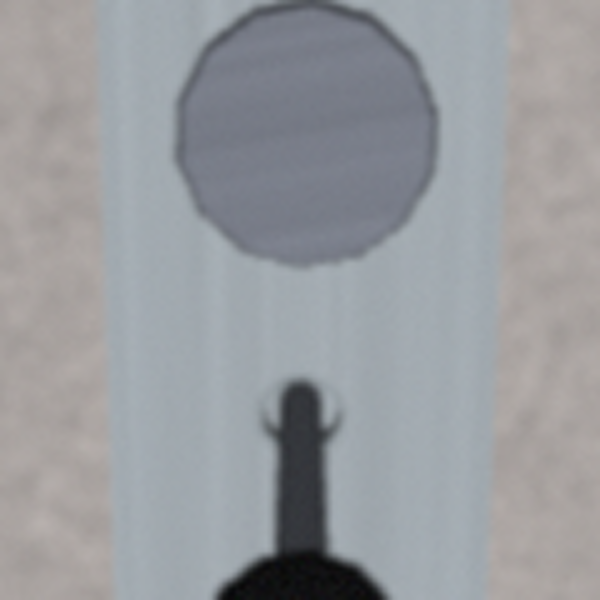

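The tip is in the hole, centred to within 1 mm. I'll lower the rod home.

{"name": "play_rows", "arguments": {
  "deltas": [0, 0, 0, -0.3, 8, 0, 1, 0, 0, 0, 0, 12, 0, 1, 0, 0, 0, 0, 15, 0, 1, 0, 0, 0, 0, 15, 0, 1, 0, 0, 0, 0, 12, 0, 1]
}}

```text
time: 15.75
position: [0.4286, 0.2895, 0.1488]
tool_rot: [[-0.332, -0.002, 0.943], [-0.943, -0.001, -0.332], [0.002, -1.0, -0.002]]
wrist_force: [0.0, -0.1, -0.8]
gripper_width: 0.236
```

{"name": "play_rows", "arguments": {
  "deltas": [0, 0, 0, 0, 8, 0, 1, 0, 0, 0, 0, 5, 0, 1, 0, 0, 0, 0, 2, 0, 1, 0, 0, 0, 0, 0, 0, 1]
}}

```text
time: 16.15
position: [0.4298, 0.2901, 0.1364]
tool_rot: [[-0.332, 0.0, 0.943], [-0.943, 0.0, -0.332], [-0.0, -1.0, 0.0]]
wrist_force: [0.1, -0.2, -0.6]
gripper_width: 0.236
```

{"name": "play_rows", "arguments": {
  "deltas": [0, 0, 0, 0, 3, 0, 1, 0, 0, 0, 0, 2, 0, 1, 0, 0, 0, 0, 1, 0, 1, 0, 0, 0, 0, 0, 0, 1]
}}

```text
time: 16.55
position: [0.4296, 0.29, 0.1303]
tool_rot: [[-0.332, 0.0, 0.943], [-0.943, 0.0, -0.332], [-0.0, -1.0, 0.0]]
wrist_force: [0.5, -0.7, -0.8]
gripper_width: 0.235
```

{"name": "play_rows", "arguments": {
  "deltas": [0, 0, 0, 0, 1, 0, 1, 0, 0, 0, 0, 1, 0, 1, 0, 0, 0, 0, 0.5, 0, 1, 0, 0, 0, 0, 0, 0, 1]
}}

```text
time: 16.95
position: [0.4299, 0.2902, 0.1294]
tool_rot: [[-0.332, 0.0, 0.943], [-0.943, 0.0, -0.332], [-0.0, -1.0, 0.0]]
wrist_force: [-3.1, -1.0, 7.2]
gripper_width: 0.238
```

The shoulder has landed, with 7 N at the same height as when I gripped it. I'll open and rise.

{"name": "play_rows", "arguments": {
  "deltas": [0, 0, 0, 0, 0, 0, 0.6, 0, 0, 0, 0, 0, 0, 0.3, 0, 0, 0, 0, 0, 0, 0, 0, 0, 0, 0, 0, 0, 0, 0, 0, 0, 0, 0, 0, 0]
}}

```text
time: 17.45
position: [0.4295, 0.2899, 0.1276]
tool_rot: [[-0.332, -0.0, 0.943], [-0.943, -0.0, -0.332], [0.0, -1.0, -0.0]]
wrist_force: [-0.3, 0.2, 0.7]
gripper_width: 1.001
```

{"name": "play_rows", "arguments": {
  "deltas": [0, 0, 0, 0, 0, 0, 0, 0, 0, 0, 0, -25, 0, 0, 0, 0, 0, 0, -45, 0, 0, 0, 0, 0, 0, -45, 0, 0, 0, 0, 0, 0, -45, 0, 0]
}}

```text
time: 17.95
position: [0.4292, 0.2898, 0.2892]
tool_rot: [[-0.332, -0.0, 0.943], [-0.943, -0.0, -0.332], [0.0, -1.0, -0.0]]
wrist_force: [0.4, -0.2, -0.9]
gripper_width: 0.996
```

{"name": "play_rows", "arguments": {
  "deltas": [0, 0, 0, 0, -40, 0, 0, 0, 0, 0, 0, 0, 0, 0, 0, 0, 0, 0, 0, 0, 0]
}}

```text
time: 18.25
position: [0.4302, 0.2903, 0.3294]
tool_rot: [[-0.332, 0.003, 0.943], [-0.943, 0.001, -0.332], [-0.002, -1.0, 0.002]]
wrist_force: [-0.8, 1.1, -0.1]
gripper_width: 1.003
```

Run:
```python
from h import *
o=arm.get_obs();print(o["position"],o["gripper_width"],o["wrist_force"])
im=arm.read_camera("wrist");cv2.imwrite("pics/w17.png",im)
sc=arm.read_camera("scene");cv2.imwrite("pics/s17.png",sc)
cv2.imwrite("pics/s17z.png",cv2.resize(sc[160:290,180:470],None,fx=2.7,fy=2.7,interpolation=cv2.INTER_CUBIC))
print(proj(cam("wrist",o),[[.428,.285,.17],[.428,.285,.1]]),proj(cam("scene"),[[.428,.285,.17],[.428,.285,.1]]))
plan((.50,.03,.33),-8,0)
```

```text
[0.4302 0.2903 0.3294] 1.0032022013302317 [-0.7525  1.0781 -0.072 ]
[[276.2089 194.4749]
 [276.2071 178.0448]] [[421.5001 197.4834]
 [414.9776 226.0531]]
t 18.35 p [0.4288 0.2896 0.3261] za -19.38 n 6 d [ 0.0712 -0.2596  0.0039]
0.02,-1.9,0.02,36.9,-0.6,25.6,0,0.02,-1.9,0.02,37.7,-0.6,24.3,0,0.02,-1.9,0.02,38.5,-0.6,23.1,0,0.02,-1.9,0.02,39.2,-0.6,21.8,0,0.02,-1.9,0.02,39.9,-0.7,20.4,0
0.02,-1.9,0.02,40.6,-0.7,19.1,0
```

View pics/w17.png

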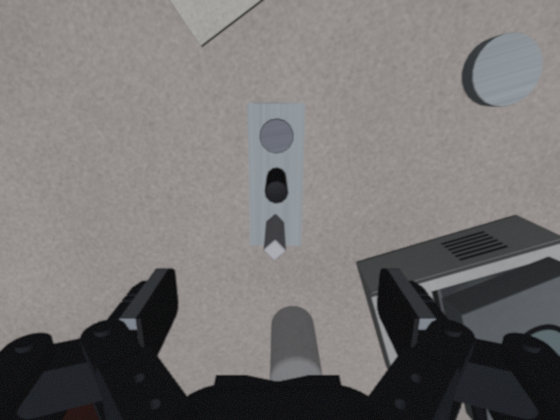

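View pics/s17z.png

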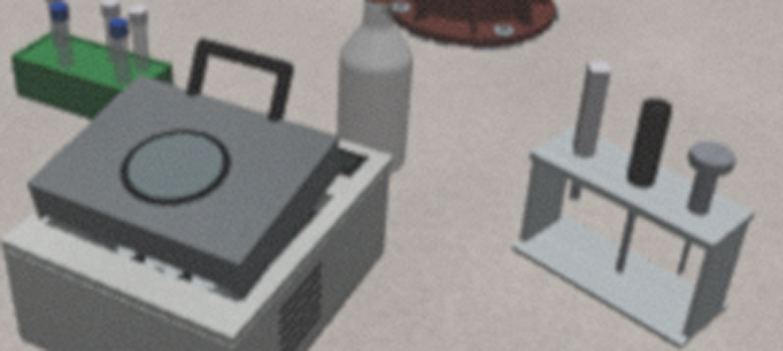

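The rod is upright and home: its top is at (276,190) in the wrist view, and the other tools are undisturbed. Next is the hood bar.

Run:
```python
from h import *
plan((.55,.004,.31),-1,0)
```

```text
t 18.35 p [0.4288 0.2896 0.3261] za -19.38 n 7 d [ 0.1212 -0.2856 -0.0161]
0.02,-2.63,0.01,32.7,2.3,29.9,0,0.02,-2.63,0.01,34.1,2.3,28.3,0,0.02,-2.63,0.01,35.3,2.3,26.7,0,0.02,-2.63,0.01,36.5,2.3,25.1,0,0.02,-2.63,0.01,37.6,2.3,23.4,0
0.02,-2.63,0.01,38.7,2.3,21.6,0,0.02,-2.63,0.01,39.6,2.3,19.8,0
```

{"name": "play_rows", "arguments": {
  "deltas": [0, -2.6, 0, 33, 1, 30, 0, 0, -2.6, 0, 34, 2, 28.5, 0, 0, -2.6, 0, 35, 2, 27, 0, 0, -2.6, 0, 36.5, 2, 25, 0, 0, -2.6, 0, 37.5, 2, 23.5, 0]
}}

```text
time: 18.85
position: [0.5157, 0.0845, 0.316]
tool_rot: [[-0.109, -0.004, 0.994], [-0.994, 0.0, -0.109], [0.0, -1.0, -0.004]]
wrist_force: [0.0, 0.3, -0.2]
gripper_width: 1.001
```

{"name": "play_rows", "arguments": {
  "deltas": [0, -2.6, 0, 38.5, 2, 21.5, 0, 0, -2.6, 0, 39.5, 2, 20, 0, 0, 0, 0, 0, 0, 0, 0, 0, 0, 0, 0, 0, 0, 0]
}}

```text
time: 19.25
position: [0.55, 0.004, 0.3121]
tool_rot: [[-0.023, -0.005, 1.0], [-1.0, 0.001, -0.023], [-0.001, -1.0, -0.005]]
wrist_force: [-0.4, 0.9, 0.5]
gripper_width: 1.0
```

Run:
```python
from h import *
import pickle
o=arm.get_obs();print(o["position"],o["gripper_width"],o["wrist_force"])
im=arm.read_camera("wrist");cv2.imwrite("pics/w18.png",im);pickle.dump(o,open("w18.pkl","wb"))
cv2.imwrite("pics/s18.png",arm.read_camera("scene"))
print(proj(cam("wrist",o),[[.55,.004,.193],[.55,.041,.193],[.55,-.033,.193]]))
plan((.55,.004,.18),-1,0)
```

```text
[0.55   0.004  0.3121] 1.0003101885836847 [-0.3585  0.933   0.4977]
[[277.9221 200.4473]
 [276.8265 153.6645]
 [278.933  243.6119]]
t 19.35 p [0.55   0.0055 0.3132] za -1.16 n 3 d [-0.     -0.0015 -0.1332]
0.06,-0.05,-0.02,0.6,44.4,0.1,0,0.06,-0.05,-0.02,0.5,44.4,0.1,0,0.06,-0.05,-0.02,0.5,44.4,0,0
```

View pics/w18.png

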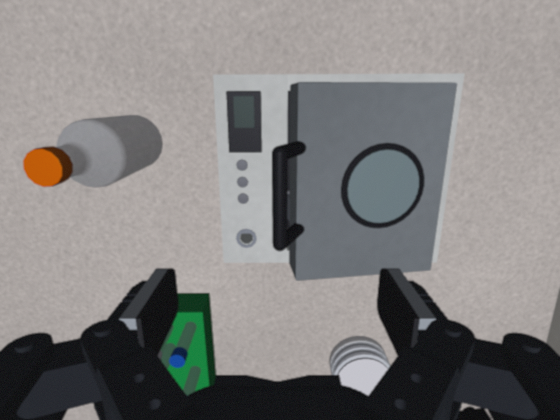

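The bar is at column 281, rows 148–248, within a few pixels of the prediction. I'll descend and grip it.

{"name": "play_rows", "arguments": {
  "deltas": [0, 0, 0, 1, 40, 1, 0, 0, 0, 0, 0, 45, 1, 0, 0, 0, 0, 0, 30, 0, 0, 0, 0, 0, 0, 16, 0, 0, 0, 0, 0, 0, 0, 0, 0]
}}

```text
time: 19.85
position: [0.5496, 0.0057, 0.1799]
tool_rot: [[-0.018, -0.008, 1.0], [-1.0, 0.001, -0.018], [-0.001, -1.0, -0.008]]
wrist_force: [0.3, -0.2, -0.8]
gripper_width: 1.002
```

Run:
```python
from h import *
o=arm.get_obs();print(o["position"],o["gripper_width"],o["wrist_force"])
im=arm.read_camera("wrist");cv2.imwrite("pics/w19.png",im)
cv2.imwrite("pics/s19.png",arm.read_camera("scene")[100:300,150:350].repeat(3,0).repeat(3,1))
```

```text
[0.5496 0.0057 0.1799] 1.002206501763607 [ 0.2864 -0.1861 -0.7515]
```

View pics/w19.png

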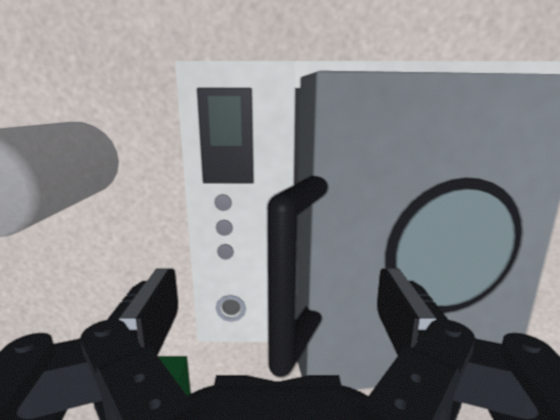

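View pics/s19.png

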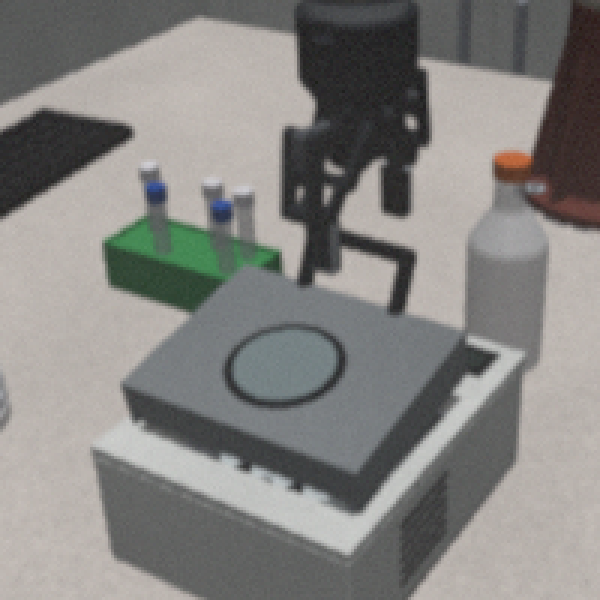

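{"name": "play_rows", "arguments": {
  "deltas": [0, 0, 0, 0, 0, 1, 0.6, 0, 0, 0, 0, 0, 0, 1, 0, 0, 0, 0, 0, 0, 1, 0, 0, 0, 0, 0, 0, 1, 0, 0, 0, 0, 0, 0, 1],
  "force": 50
}}

```text
time: 20.45
position: [0.5517, 0.0036, 0.1841]
tool_rot: [[-0.02, -0.007, 1.0], [-1.0, 0.0, -0.02], [0.0, -1.0, -0.007]]
wrist_force: [-19.3, 0.0, 12.6]
gripper_width: 0.145
```

{"name": "play_rows", "arguments": {
  "deltas": [0, 0, 0, 0, 0, 0, 1, 0, 0, 0, 0, 0, 0, 1, 0, 0, 0, 0, 0, 0, 1]
}}

```text
time: 20.75
position: [0.551, 0.0036, 0.1843]
tool_rot: [[-0.02, -0.008, 1.0], [-1.0, 0.0, -0.02], [0.0, -1.0, -0.008]]
wrist_force: [-8.6, -0.4, 7.5]
gripper_width: 0.115
```

Run:
```python
from h import *
o=arm.get_obs();print(o["position"],o["gripper_width"],o["wrist_force"])
im=arm.read_camera("wrist");cv2.imwrite("pics/w20.png",im)
p=o["position"]; tilt=0
# arc from hood angle .15 to 1.75, grasp fixed orientation; shifts in tool axes (x,y,z)
H=np.array([.698,.102]); b=lambda a:(H[0]-.16*np.cos(a)+.068*np.sin(a),H[1]+.16*np.sin(a)+.068*np.cos(a))
A=np.linspace(.15,1.75,17)
for a0,a1 in zip(A[:-1],A[1:]):
    (x0,z0),(x1,z1)=b(a0),b(a1);d=o["tool_rot"].T@[x1-x0,0,z1-z0]*1e3
    print(round(a1,2),np.round(d,1),np.round((x1,z1),3))
```

```text
[0.551  0.0036 0.1843] 0.11497349567867415 [-8.6053 -0.4058  7.5109]
0.25 [ -0.2 -14.4   9.7] [0.56  0.207]
0.35 [ -0.2 -13.4  11.1] [0.571 0.221]
0.45 [ -0.3 -12.2  12.4] [0.584 0.233]
0.55 [ -0.3 -10.9  13.5] [0.597 0.244]
0.65 [-0.3 -9.5 14.6] [0.612 0.253]
0.75 [-0.3 -8.  15.4] [0.627 0.261]
0.85 [-0.3 -6.4 16.2] [0.643 0.267]
0.95 [-0.3 -4.7 16.7] [0.66  0.272]
1.05 [-0.3 -3.1 17.1] [0.677 0.275]
1.15 [-0.4 -1.3 17.3] [0.695 0.276]
1.25 [-0.4  0.4 17.4] [0.712 0.275]
1.35 [-0.4  2.1 17.2] [0.729 0.273]
1.45 [-0.3  3.8 16.9] [0.746 0.269]
1.55 [-0.3  5.5 16.5] [0.763 0.263]
1.65 [-0.3  7.1 15.8] [0.778 0.256]
1.75 [-0.3  8.7 15. ] [0.793 0.247]
```

View pics/w20.png

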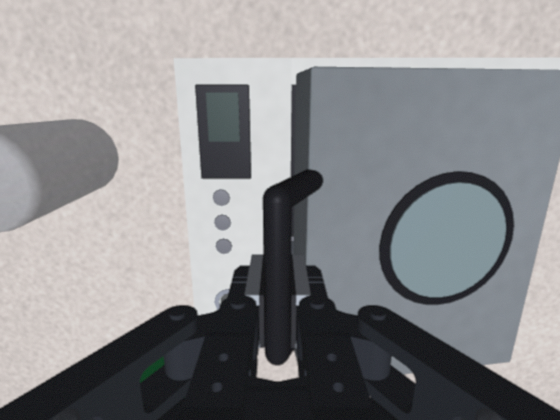

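The bar is gripped between the pads. I'll swing it along the arc.

{"name": "play_rows", "arguments": {
  "deltas": [0, 0, 0, 0, -7, 5, 1, 0, 0, 0, 0, -7.5, 5, 1, 0, 0, 0, 0, -7, 5.5, 1, 0, 0, 0, 0, -6.5, 5.5, 1]
}}

```text
time: 21.2
position: [0.5691, 0.0033, 0.2094]
tool_rot: [[-0.02, -0.016, 1.0], [-1.0, 0.0, -0.02], [-0.0, -1.0, -0.016]]
wrist_force: [-9.2, 0.2, 2.1]
gripper_width: 0.114
```

Run:
```python
from h import *
o=arm.get_obs();print(o["position"],o["gripper_width"],o["wrist_force"])
cv2.imwrite("pics/s21.png",arm.read_camera("scene")[100:300,150:350].repeat(3,0).repeat(3,1))
```

```text
[0.5691 0.0033 0.2094] 0.11355372901205 [-9.2434  0.1973  2.1499]
```

View pics/s21.png

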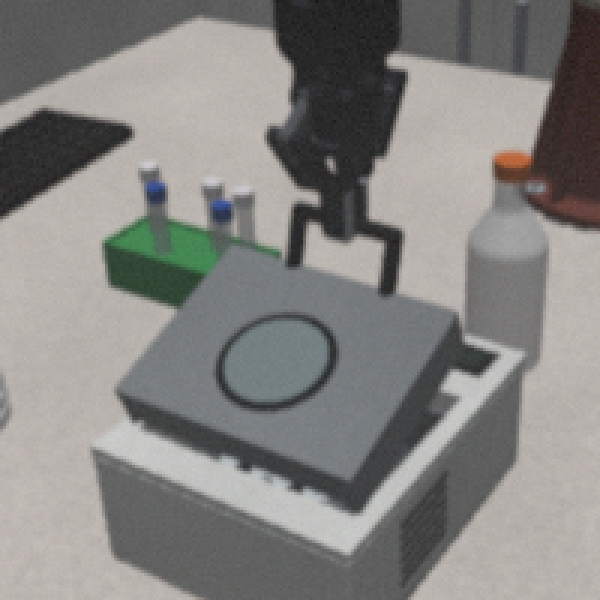

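The hood is rising with the bar. Continuing along the arc.

{"name": "play_rows", "arguments": {
  "deltas": [0, 0, 0, 0, -12.5, 12, 1, 0, 0, 0, 0, -11, 13.5, 1, 0, 0, 0, 0, -9.5, 14.5, 1, 0, 0, 0, 0, -8, 15.5, 1]
}}

```text
time: 21.65
position: [0.6274, 0.0021, 0.2546]
tool_rot: [[-0.02, -0.009, 1.0], [-1.0, 0.0, -0.02], [0.0, -1.0, -0.009]]
wrist_force: [-10.3, 0.5, 11.6]
gripper_width: 0.109
```

{"name": "play_rows", "arguments": {
  "deltas": [0, 0, 0, -0.3, -6.5, 16, 1, 0, 0, 0, -0.3, -5, 17, 1, 0, 0, 0, -0.3, -3, 17, 1, 0, 0, 0, -0.3, -1.3, 17, 1]
}}

```text
time: 22.05
position: [0.6979, 0.0008, 0.2709]
tool_rot: [[-0.021, 0.0, 1.0], [-1.0, -0.002, -0.021], [0.002, -1.0, 0.0]]
wrist_force: [-2.8, -1.9, 10.1]
gripper_width: 0.112
```

Run:
```python
from h import *
o=arm.get_obs();print(o["position"],o["gripper_width"],o["wrist_force"])
cv2.imwrite("pics/s22.png",arm.read_camera("scene")[80:280,150:350].repeat(3,0).repeat(3,1))
```

```text
[0.6979 0.0008 0.2709] 0.11206816264187613 [-2.774  -1.8808 10.0765]
```

View pics/s22.png

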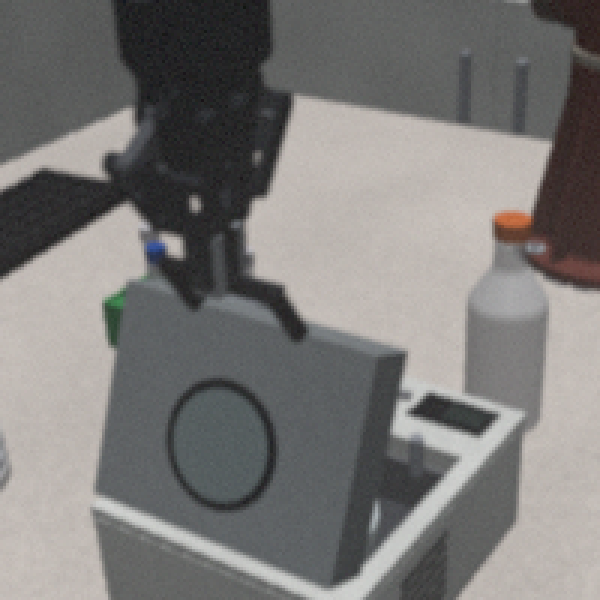

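The hood is now near vertical at about 1.15 rad. Continuing past over-centre to the stop.

{"name": "play_rows", "arguments": {
  "deltas": [0, 0, 0, -0.3, 0.4, 17, 1, 0, 0, 0, -0.3, 2, 17, 1, 0, 0, 0, -0.3, 3.8, 17, 1, 0, 0, 0, -0.3, 5.5, 16.5, 1, 0, 0, 0, -0.3, 7, 15.5, 1]
}}

```text
time: 22.6
position: [0.7816, -0.0007, 0.2505]
tool_rot: [[-0.022, 0.001, 1.0], [-1.0, -0.004, -0.022], [0.004, -1.0, 0.001]]
wrist_force: [0.1, -4.9, 4.1]
gripper_width: 0.109
```

{"name": "play_rows", "arguments": {
  "deltas": [0, 0, 0, 0, 3.5, 6, 1, 0, 0, 0, 0, 0, 0, 1]
}}

```text
time: 22.8
position: [0.7887, -0.0006, 0.2468]
tool_rot: [[-0.021, 0.004, 1.0], [-1.0, -0.003, -0.021], [0.003, -1.0, 0.004]]
wrist_force: [3.0, -4.2, 1.9]
gripper_width: 0.115
```

Run:
```python
from h import *
o=arm.get_obs();print(o["position"],o["gripper_width"],o["wrist_force"])
cv2.imwrite("pics/s23.png",arm.read_camera("scene")[80:280,150:350].repeat(3,0).repeat(3,1))
cv2.imwrite("pics/w23.png",arm.read_camera("wrist"))
```

```text
[ 0.7887 -0.0006  0.2468] 0.11498597855464414 [ 3.0366 -4.235   1.8797]
```

View pics/s23.png

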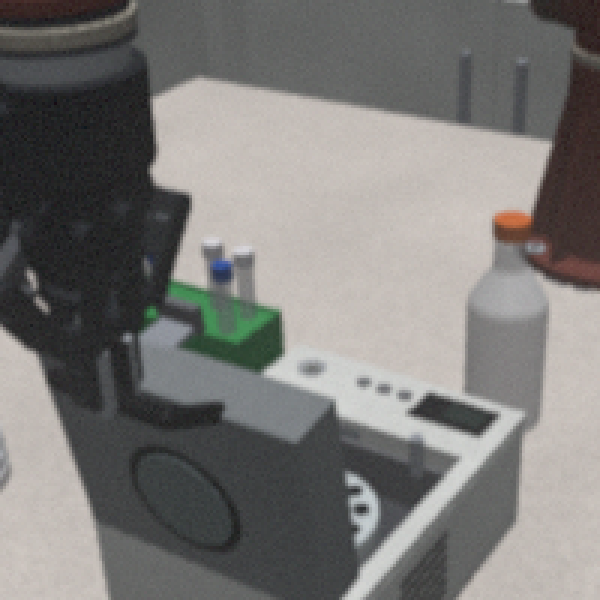

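View pics/w23.png

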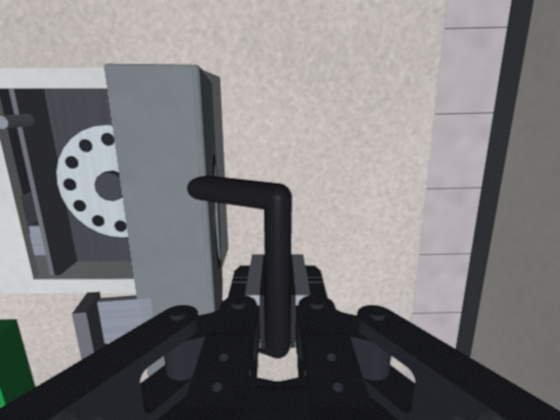

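The hood is open at the stop and the bar is in the finger tips. I'll open partway and rise clear.

{"name": "play_rows", "arguments": {
  "deltas": [0, 0, 0, 0, 0, 2, 0.8, 0, 0, 0, 0, 0, 0, 0.65, 0, 0, 0, 0, 0, 0, 0.65, 0, 0, 0, 0, 0, 0, 0.65]
}}

```text
time: 23.3
position: [0.7879, 0.0022, 0.2461]
tool_rot: [[-0.02, -0.002, 1.0], [-1.0, 0.001, -0.02], [-0.001, -1.0, -0.002]]
wrist_force: [-0.1, 0.3, 0.7]
gripper_width: 0.351
```

{"name": "play_rows", "arguments": {
  "deltas": [0, 0, 0, 0, -10, 0, 0.65, 0, 0, 0, 0, -30, 0, 0.65, 0, 0, 0, 0, -40, 0, 0.65, 0, 0, 0, 0, -30, -30, 0.65, 0, 0, 0, 0, 0, 0, 0.65]
}}

```text
time: 23.8
position: [0.759, 0.0025, 0.3665]
tool_rot: [[-0.02, 0.012, 1.0], [-1.0, -0.001, -0.02], [0.001, -1.0, 0.012]]
wrist_force: [-0.3, -0.2, 1.8]
gripper_width: 0.349
```

Run:
```python
from h import *
o=arm.get_obs();print(o["position"],o["gripper_width"],o["wrist_force"])
cv2.imwrite("pics/s24.png",arm.read_camera("scene"))
cv2.imwrite("pics/w24.png",arm.read_camera("wrist"))
```

```text
[0.759  0.0025 0.3665] 0.3493302239455817 [-0.3417 -0.2325  1.8317]
```

View pics/s24.png

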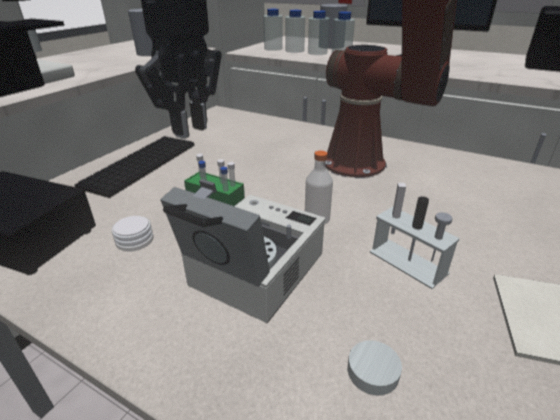

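View pics/w24.png

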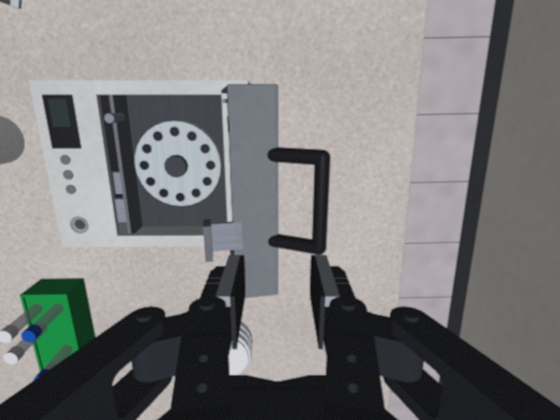

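Run:
```python
from h import *
o=arm.get_obs();C=cam("wrist",o);print(o["position"],o["qd"])
for a in [1.5,1.6,1.7,1.75]:
    x=.698-.16*np.cos(a)+.068*np.sin(a);z=.102+.16*np.sin(a)+.068*np.cos(a)
    print(a,proj(C,[[x,.003,z]]))
```

```text
[0.7588 0.0024 0.3599] [-0.1509  2.9583  2.3446 -0.0437 -0.4337 -0.0732]
1.5 [[270.4912 209.4296]]
1.6 [[292.4615 206.3212]]
1.7 [[312.2172 202.7858]]
1.75 [[321.1578 200.8978]]
```

{"name": "play_rows", "arguments": {
  "deltas": [0, 0, 0, 0, 0, 0, 0.65, 0, 0, 0, 0, 0, 0, 0.65, 0, 0, 0, 0, 0, 0, 0.65, 0, 0, 0, 0, 0, 0, 0.65]
}}

```text
time: 24.3
position: [0.7584, 0.0022, 0.3547]
tool_rot: [[-0.021, -0.002, 1.0], [-1.0, 0.0, -0.021], [-0.0, -1.0, -0.002]]
wrist_force: [0.2, 0.4, 0.4]
gripper_width: 0.352
```

Run:
```python
from h import *
cv2.imwrite("pics/w25.png",arm.read_camera("wrist"));s=arm.read_camera("scene")
o=arm.get_obs();C=cam("wrist",o);print(o["position"],o["time"],o["wrist_force"])
for a in [1.5,1.6,1.7,1.75]:
    x=.698-.16*np.cos(a)+.068*np.sin(a);z=.102+.16*np.sin(a)+.068*np.cos(a)
    print(a,proj(C,[[x,.003,z]]))
cv2.imwrite("pics/s25z.png",cv2.resize(s[160:290,180:470],None,fx=2.7,fy=2.7,interpolation=cv2.INTER_CUBIC))
```

```text
[0.7585 0.0022 0.3556] 24.4 [ 0.6534 -0.2554  0.4971]
1.5 [[271.6126 210.9873]]
1.6 [[293.9846 207.8255]]
1.7 [[314.102  204.2203]]
1.75 [[323.2046 202.2928]]
```

View pics/w25.png

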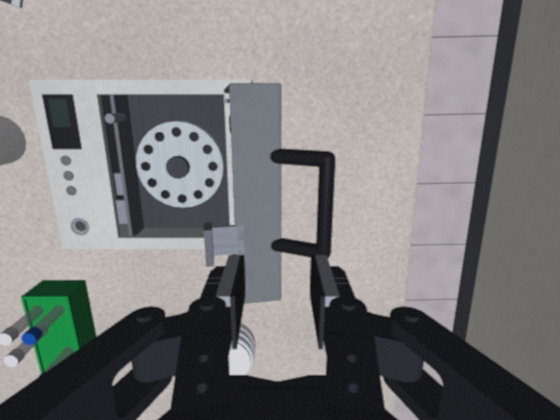

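View pics/s25z.png

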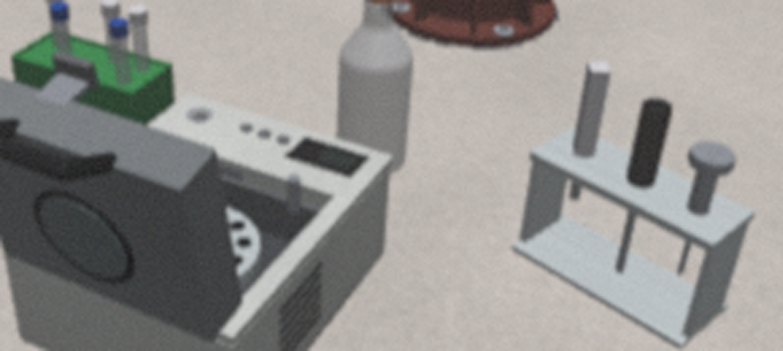

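The bar is at column 325, against a predicted 323 for 1.75 rad, so the hood rests on its stop. The rod is home, the bystanders haven't moved, and the gripper is clear. I'll hand in.

Run:
```python
from station import arm
print(arm.hand_in())
```

```text
the job is handed in; nothing more can be done
None
```

The job is done and handed in at about 24.4 s. I don't know the verdict, because hand-in reports none.

- **Latch:** I took the rod from the rack's middle hole and pushed it down the access hole, about 69 mm below the mouth. The wrist camera then showed the hood ajar. Push force peaked at about 11 N in the readings. There was slight sideways contact with the hole's rim (3.5 N), which I eased by shifting the rod.
- **Rod:** I put it back in the same hole. The shoulder landed at the same tool height as at the grasp, and the last pictures show it upright and home.
- **Hood:** I gripped the bar, carried it along its arc to the stop and let go. In the last wrist picture the bar was at column 325; 1.75 rad predicts 323, so the hood is fully open.
- **Surroundings:** The spatula, stirrer and bottle look unmoved in the last pictures. The tin and dishes looked in place in a full view taken about half a second earlier. I judged these by eye and did not measure them. The gripper is clear of everything, with about zero force at the wrist.
- **Disagreement:** My calculated tip position was about 1.5–2 mm off from what the wrist camera showed at both holes. I followed the camera each time.

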